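# Put the finishing station away: stones in the drawer, rusted bolt, caddies on the cleat

## Task

Put the finishing station away for the night: lay the loose sharpening stones in its open drawer, push the drawer home until its catch snaps, then work the rusted bolt free with short back-and-forth strokes until it runs, and throw it fully home through the staple. Hang every caddy on the leaning board: tilt it back, bring its angled rear strip over the cleat and let it drop until it sits square against the board.

Things in the scene. Friction and masses are not known exactly. Their poses are not given: they have to be found in the camera images.
- station: low plywood drawer cabinet, 400 mm wide (y), 170 deep (x), top at z = 78 mm; origin at the bench, middle of its front face; x points into it, away from the robot, y to the left. On its top: the rusted bolt at the front right, and a plywood board leaning back 15 degrees that carries the cleat
- cleat: oak French cleat, 16 mm thick, along the whole 400 mm of the leaning board. Origin: on the board's face, middle of its width, level with the cleat's top edge; x into the board, y along the cleat, z up along the board. The cleat's top slopes 50 degrees down to the board: a V groove 19 mm deep. The board ends at z = 31 mm; z = -95 mm is the cabinet's top
- caddy_a: light-wood open caddy with a green jar in it, 64 mm deep (x), 100 wide (y), 0.3 kg, standing upright; may be absent. Origin: centre of its underside, x to its back, z up. Tray walls 50 mm high, back plate 100 mm. In the middle of its width a handle board 14 mm thick (y), 46 mm long (x), top at z = 115 mm, to be gripped from above
- caddy_b: plywood caddy with a grey eraser standing in it; same size and frame as caddy_a; may be absent
- caddy_c: mid-brown wooden caddy with a green jar in it; same size and frame as caddy_a; may be absent
- strip_a (a point): tip of caddy_a's angled rear strip (x = 50, z = 60 mm of the caddy). The strip is 18 mm thick, behind the back plate from z = 60 to 100 mm, its underside bevelled 50 degrees, lowest at the very back. An 18 mm spacer at the foot keeps the caddy parallel to the board. Seated: tip at x = 0, z = -17 mm of the cleat, caddy axes parallel to the cleat's. It slides down into the groove by itself
- strip_b (a point): tip of caddy_b's angled rear strip, as strip_a
- strip_c (a point): tip of caddy_c's angled rear strip, as strip_a. Three caddies fit side by side on the cleat with their middles 125 mm apart (at y = -125, 0, 125 mm of the cleat)
- stone_1: dark oil stone, 40 (x) x 90 (y) x 25 mm, lying flat, origin in the centre of its underside, 0.22 kg; may be absent
- stone_2: dark rubbing stone, 32 (x) x 75 (y) x 22 mm, lying flat, origin in the centre of its underside; may be absent
- stone_3: second dark oil stone, same as stone_1; may be absent
- drawer (a joint): how far the cabinet's drawer is open, m: 0 = fully home, up to 0.13; it opens towards the robot (-x of the station). 1.5 N of friction; over the last 15 mm it meets a sprung ball catch (about 8 N), which snaps it home over the last 6 mm and holds it
- drawer_front (a point): middle of the top edge of the drawer front's outer face, 74 mm above the bench; axes as the station's, moves with the drawer. The front is 396 mm wide, 70 mm high, 14 mm thick, with two small brass knobs 22 mm proud, 130 mm either side of the middle
- drawer_floor (a point): centre of the drawer's floor, 18 mm above the bench; axes as the station's, moves with the drawer. Inside: 136 mm (x) by 336 mm (y), walls 37 mm high; uncovered only where it stands out of the cabinet (station x < 0)
- staple (a point): where the bolt enters the rusty staple on the drawer front, 84 mm right of its middle. The staple is 16 mm wide (y) and stands up to 101 mm above the bench, from 38 mm in front of this point to 14 mm behind it, over the right part of the open drawer: lay the stones to the left of it
- bolt (a joint): how far the rusted bolt is thrown, m: 0 = drawn back, 0.042 = fully home in the staple; moves to +y of the station. Seized: pushed, it binds hard at 10 mm; drawn back about 8 mm and pushed again it gains 5 mm (binds at 15, then 20 mm); after three such strokes it runs, with 3 N of friction. 10 to 15 N is enough, force does not help. Home only when the drawer is home
- bolt_knob (a point): middle of the grip of the bolt's upright round knob, 122 mm above the bench, 24 mm behind the cabinet's front face; 15 mm across; top 12 mm above this point, thick part down to 20 mm below it, where the bolt's guides and the staple (101 mm above the bench) begin. Grip from above

How it is judged:
By the outcome, as a careful person would: the job done as asked, in the order asked, and still so for the second after the job is handed in, with the robot touching nothing.
Of caddy_a, caddy_b, caddy_c only 2 to 3 are there at a start; the rules pass over those that are not, and their reading is None.
Of stone_1, stone_2, stone_3 only 2 to 3 are there at a start; the rules pass over those that are not, and their reading is None.
At some moment in a run one of caddy_a, caddy_b, caddy_c may be knocked a few centimetres aside while the robot is not near it.
Once in a run the grip may slacken for a moment while it holds something.
It also fails if it takes over 210 s, if anything falls off the work surface, if the arm or the gripper's body presses on something with over 40 N, if the wrist force passes 120 N, or if a joint passes its speed limit or range.

## Robot

A 7-joint arm with a two-finger parallel gripper is mounted at the origin on the work surface; the furniture and walls round the work are solid. World frame = base frame: x ahead of the robot, y to its left, z up, the work surface at z = 0. Lengths are in m, angles in rad, forces in N, time in s.
With the tool pointing down it reaches from about 0.4 to 0.85 m from the base axis. Payload 6.9 kg.
Tool frame: the origin (TCP) lies at the very end of the fingers, on their centre line; the grasp point (between the pads) lies 19 mm behind it (bot.grip_depth is the distance from the TCP to the grasp point, in m); z points along the fingers, y is the line along which they close (so a half turn about z gives the same grasp; the last joint's range is limited). The gripper opens to 85 mm and grips with 20 to 120 N. Pads are 22 mm wide; open, the fingers measure 114 mm over their backs; the gripper's body (76 mm by 85 mm) begins 54 mm behind the grasp point. The pads swing forward as they close: fully open they stand 13 mm farther back than shut.
Start: joints at [1.329, 0.507, -0.238, 1.5, 0.126, 1.149, -0.155], TCP at [0.213, -0.588, 0.231] pointing down, gripper open.
Joint ranges: [-3.08, 3.08], [-0.24, 2.05], [-1.43, 1.35], [0, 2.5], [-1.52, 4.66], [0.17, 1.96], [-2.89, 2.89]. Speed limits (rad/s): [2.39, 2.39, 3.14, 3.14, 3.14, 3.14, 3.14].

## Interface

Orientations are given as a rotation vector (axis times angle).
In Python, from station import bot gives the robot as it stands.
- The arm moves only by the shell command python3 -m jog 'ROWS' [OPENING]. ROWS is JSON, a list of rows, each an object of numbers: "x", "y", "z": the shift along the tool's x, y, z in cm; "rx", "ry", "rz": the turn, a rotation vector about the tool's x, y, z in degrees. In form: [{"x": .., "y": .., "z": .., "rx": .., "ry": .., "rz": ..}, ...]. A call has 1 to 8 rows; each row shifts and turns the commanded pose from where the row before left it, along the tool's axes as they then stand; what a row does not reach is not made up. A row lasts 1/8 s, in which the tool goes at most 62.5 mm and 10.7 degrees, less where a joint would pass 70% of its speed; a pose out of reach is approached as far as the arm can. A call is refused whole if a number of a shift passes 6.25 or a number of a turn 10.7, either way. A call with a gripper value outside its range is refused whole. OPENING is the opening, from 0 (shut) to 1 (fully open), set as the call begins (- or left out, the last holds). The fingers move at their own pace and stop on an object; the grip force is fixed at half the most. Time passes only in rows, so rows that do not move let the fingers close. It gives the time, the measured TCP pose, the force, the opening and the grip force at its end, in the units of the state.
- bot.read_state(): the state, without advancing time (a new reading comes with each control period).
- bot.read_camera(name): name is "scene" or "side" or "wrist"; returns a dict with "image" (420x560x3 uint8, red, green, blue), "z_map" (420x560 float32, m along the optical axis (not along the pixel's ray), 0 where there is no reading), "fx", "fy", "cx", "cy" (pixels), "dist_coeffs" ([k1, k2, p1, p2, k3] as OpenCV has them; the pictures are not rectified), "R" (3x3) and "t" (3): a world point X has camera coordinates R X + t. Camera axes: x right, y down, z forward; pixel columns grow to the right and rows downward; lengths in m; the calibration is good to about 2 mm. A picture is of the moment at which its call begins.
- bot.hand_in(): hands the job in; it is judged then, once.
The state is a dict: "time": time; "q": joint angles; "qd": joint speeds; "effort": joint torques, N m; "tool_pos": TCP position; "ee_rot": TCP orientation; "ft_force": force on the tool from outside, world axes, zero at the start; "wrist_torque": the same for the moment, N m; "grip_width": finger opening in m; "finger_force": force on a finger pad.
Only numpy, scipy, OpenCV 4.12 (cv2) and the standard library are available. Lean on these libraries where they do the work, as an engineer would, in place of code of your own. Each camera call takes 0.05 s, during which the arm holds its last target. There are 200 camera calls.

## Working session

There is one attempt and no reset: what is moved stays moved. The work goes in short steps, Python scripts to look and compute and a shell command to move; the robot and the scene stay as the last step left them, time stands still between calls to the robot, and variables do not carry over. Pictures are saved under pics/ and viewed, at most 14 in all, crops included, and the job is handed in when it is done.

```bash
ls; mkdir -p pics
cat > h.py <<'E'
import numpy as np, cv2
from station import bot
from scipy.spatial.transform import Rotation as Ro
def K(c): return np.array([[c['fx'],0,c['cx']],[0,c['fy'],c['cy']],[0,0,1.]])
def cloud(c):
    z=c['z_map']; h,w=z.shape
    uv=np.stack(np.meshgrid(np.arange(w),np.arange(h)),-1).reshape(-1,1,2).astype(np.float64)
    n=cv2.undistortPoints(uv,K(c),np.array(c['dist_coeffs'])).reshape(h,w,2)
    P=np.dstack([n*z[...,None],z]); W=(P-c['t'])@np.array(c['R'])
    W[z<=0]=np.nan
    return W
def ray(c,u,v,h):
    n=cv2.undistortPoints(np.array([[[u,v]]],float),K(c),np.array(c['dist_coeffs'])).ravel()
    R=np.array(c['R']); o=-R.T@c['t']; d=R.T@np.array([n[0],n[1],1]); s=(h-o[2])/d[2]
    return o+s*d
def snap(name,f):
    c=bot.read_camera(name); cv2.imwrite('pics/'+f,c['image'][...,::-1]); np.savez('pics/'+f[:-4]+'.npz',**c)
    return c
def load(f): return dict(np.load('pics/'+f+'.npz'))
def rel(p,R=None):
    """shift in cm in current tool axes to world point p, turn in deg to rotation R"""
    s=bot.read_state(); r=Ro.from_rotvec(s['ee_rot']); 
    d=r.inv().apply(np.array(p)-s['tool_pos'])*100
    t=None if R is None else np.degrees((r.inv()*R).as_rotvec())
    return d,t
def st():
    s=bot.read_state(); print(round(s['time'],2),np.round(s['tool_pos'],4),np.round(s['ee_rot'],3),'F',np.round(s['ft_force'],1),'w',round(s['grip_width'],4),s['finger_force'])
    print(np.round(Ro.from_rotvec(s['ee_rot']).as_matrix(),3).tolist())
E
python3 - <<'E'
from h import *
snap('scene','s0.png');snap('side','d0.png');snap('wrist','w0.png');st()
for n in ['s0','d0','w0']:
    c=load(n); print(n,c['fx'],-np.array(c['R']).T@c['t'],c['R'][2])
E
```

```text
pics
0.15 [ 0.2128 -0.5872  0.2306] [-3.093 -0.543  0.   ] F [0.1 0.4 0.3] w 0.0857 0.0
[[0.94, 0.341, -0.0], [0.341, -0.94, 0.001], [0.0, -0.001, -1.0]]
s0 507.50507671510263 [ 0.13424904 -0.88038849  1.08597967] [ 0.31308124  0.64448976 -0.69757659]
d0 534.260728489344 [-0.25784702 -1.31213465  1.27798528] [ 0.42556889  0.68429447 -0.59214205]
w0 315.1458487533817 [ 0.2779396  -0.56295387  0.3723475 ] [-0.25735086 -0.09310996 -0.96182175]
```

View pics/s0.png

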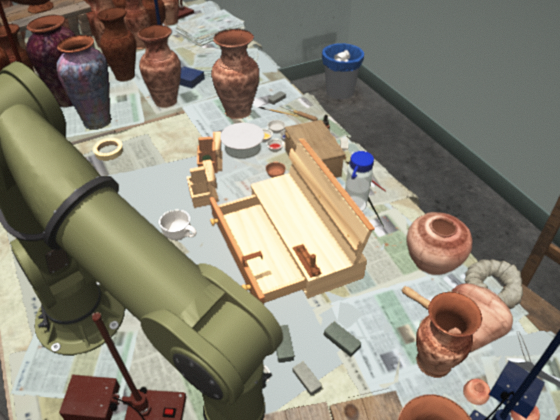

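View pics/d0.png

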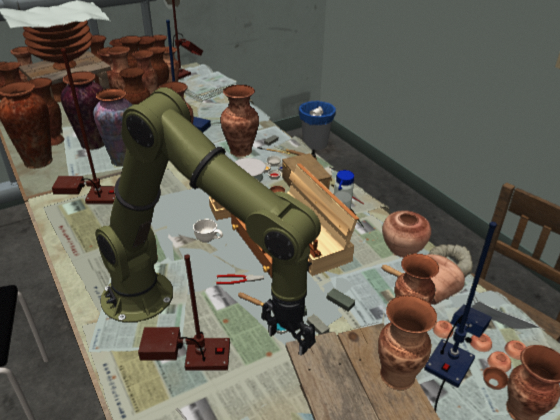

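The scene view shows the station at about (290,225), with its drawer open toward (240,250). The bolt is at (308,260), two caddies are at (207,150) and (202,185), and three stones are at (285,343), (342,338) and (306,377). The side view shows stones at (340,299) and (318,323). Next I'll build a top-down map from the depth.

Run:
```python
from h import *
c=load('s0'); W=cloud(c); im=c['image']
s=500 # px per m
x0,x1,y0,y1=0.2,0.95,-0.65,0.5
H=np.full((int((x1-x0)*s*1.0),int((y1-y0)*s)),-1.); C=np.zeros(H.shape+(3,),np.uint8)
P=W.reshape(-1,3); I=im.reshape(-1,3); ok=~np.isnan(P[:,0])
o=np.argsort(P[ok][:,2]); P=P[ok][o]; I=I[ok][o]
r=((x1-P[:,0])*s).astype(int); q=((y1-P[:,1])*s).astype(int)
m=(r>=0)&(r<H.shape[0])&(q>=0)&(q<H.shape[1])
for dr in(0,1,2):
  for dq in (0,1,2):
    rr=np.clip(r[m]+dr,0,H.shape[0]-1);qq=np.clip(q[m]+dq,0,H.shape[1]-1)
    C[rr,qq]=I[m]
for v in np.arange(.3,.95,.1): 
  cv2.putText(C,'%.1f'%v,(0,int((x1-v)*s)),0,.35,(255,0,0),1); cv2.line(C,(0,int((x1-v)*s)),(8,int((x1-v)*s)),(255,0,0),1)
for v in np.arange(-.6,.5,.1): cv2.putText(C,'%.1f'%v,(int((y1-v)*s),H.shape[0]-3),0,.35,(255,0,0),1)
cv2.imwrite('pics/top.png',C[...,::-1])
# stones: bench-low dark
for (u,v) in [(285,343),(342,338),(306,377),(308,250),(262,255),(207,150),(202,185),(203,170),(260,190),(300,215),(255,285),(222,215),(340,200)]:
  print((u,v),np.round(W[v,u],3),im[v,u])
```

```text
(285, 343) [ 0.433 -0.317  0.028] [123 130 116]
(342, 338) [ 0.561 -0.366  0.027] [125 134 120]
(306, 377) [ 0.436 -0.414  0.021] [180 180 165]
(308, 250) [ 0.601 -0.123  0.078] [255 249 204]
(262, 255) [ 0.505 -0.038  0.021] [217 177 127]
(207, 150) [0.522 0.417 0.069] [107  78  59]
(202, 185) [0.452 0.282 0.05 ] [140 114  83]
(203, 170) [0.46  0.276 0.111] [138 109  82]
(260, 190) [0.588 0.146 0.082] [253 244 206]
(300, 215) [0.643 0.    0.081] [254 249 217]
(255, 285) [ 0.429 -0.161  0.074] [244 181 121]
(222, 215) [0.449 0.106 0.074] [239 172 116]
(340, 200) [ 0.711 -0.088  0.184] [208 176 131]
```

View pics/top.png

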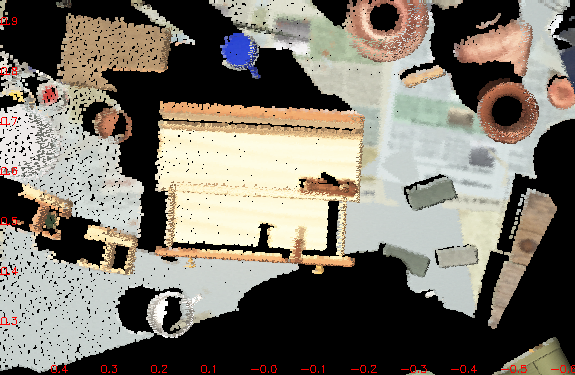

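The top view has everything in place. Three stones are near (0.56,-0.33), (0.43,-0.28) and (0.43,-0.39). The station is turned a few degrees, and the caddies are near (0.50,0.43) and (0.45,0.30). Next I'll fit these in numbers.

Run:
```python
from h import *
for n in ['s0','d0']:
  c=load(n); W=cloud(c); X,Y,Z=W[...,0],W[...,1],W[...,2]; im=c['image'].astype(int)
  print('==',n, 'bench z',np.nanmedian(Z[(X>.25)&(X<.4)&(abs(Y-.1)<.3)]))
  # stones
  m=((Z>.014)&(Z<.034)&(X>.35)&(X<.66)&(Y<-.22)&(Y>-.45)).astype(np.uint8)
  k,L,s,ce=cv2.connectedComponentsWithStats(m)
  for i in range(1,k):
    if s[i,4]<60: continue
    q=W[L==i]; top=q[q[:,2]>np.percentile(q[:,2],50)-.004]
    print('stone n',len(top),'z',np.median(top[:,2]),cv2.minAreaRect((top[:,:2]*1000).astype(np.float32)))
  # drawer front top
  m=(Z>.068)&(Z<.08)&(X>.38)&(X<.5)&(abs(Y)<.25)
  q=W[m]
  if len(q)>50: print('front',len(q),np.median(q[:,2]),cv2.minAreaRect((q[:,:2]*1000).astype(np.float32)))
  m=(Z>.074)&(Z<.084)&(X>.5)&(X<.75)&(abs(Y)<.3)
  q=W[m]; print('cab',len(q),np.median(q[:,2]), cv2.minAreaRect((q[:,:2]*1000).astype(np.float32)))
  m=(Z>.105)&(Z<.145)&(X>.5)&(X<.66)&(Y<0)&(Y>-.25)
  q=W[m]; print('knob',len(q),q.min(0) if len(q) else '',np.round(np.median(q,0),4), q.max(0))
  m=(Z>.085)&(Z<.104)&(X>.4)&(X<.54)&(abs(Y)<.25); q=W[m]; print('staple',len(q),np.round(np.median(q,0),4),q.min(0) if len(q) else '',q.max(0) if len(q) else'')
  # caddies
  for z0,z1 in [(.104,.125),(.085,.104),(.04,.056)]:
    m=((Z>z0)&(Z<z1)&(X>.36)&(X<.62)&(Y>.23)&(Y<.52)).astype(np.uint8)
    k,L,s,ce=cv2.connectedComponentsWithStats(m,connectivity=8)
    for i in range(1,k):
      if s[i,4]<12: continue
      q=W[L==i]; print('cad',z0,s[i],np.round(np.median(q,0),3),cv2.minAreaRect((q[:,:2]*1000).astype(np.float32)),np.median(im[L==i],0))
```

```text
== s0 bench z 0.004192165513911333
stone n 532 z 0.026135999159934427 ((565.1842651367188, -362.2017517089844), (40.857975006103516, 90.4595718383789), 18.89902687072754)
stone n 378 z 0.02611380639000767 ((431.0494384765625, -307.4490051269531), (90.77871704101562, 39.684364318847656), 71.94780731201172)
stone n 421 z 0.022834431888460602 ((438.4776611328125, -413.578857421875), (34.33648681640625, 75.43319702148438), 7.722584247589111)
front 614 0.075004273679393 ((458.10748291015625, 20.599288940429688), (454.6708679199219, 49.82530975341797), 86.78179931640625)
cab 4586 0.07981969475687356 ((644.710205078125, -16.776504516601562), (407.3964538574219, 171.66204833984375), 87.39004516601562)
knob 64 [ 0.5687397  -0.19361194  0.10579834] [ 0.5744 -0.1894  0.1296] [ 0.58449991 -0.17628047  0.14080554]
staple 160 [ 0.4633 -0.0847  0.1004] [ 0.42786728 -0.10060487  0.08521273] [0.48595225 0.24937666 0.10399252]
cad 0.104 [198 137  15   7  70] [0.52  0.419 0.113] ((519.8447875976562, 419.5464172363281), (20.69683074951172, 45.57426452636719), 63.862728118896484) [181.5 124.5  85.5]
cad 
[... 1263 characters left out ...]
9739379882812, -363.7388916015625), (46.33378982543945, 92.10630798339844), 18.804845809936523)
stone n 178 z 0.01945845239988385 ((436.8316650390625, -414.0091247558594), (35.98765182495117, 73.21525573730469), 5.8607940673828125)
front 75 0.07229182157989703 ((435.6505126953125, -16.119705200195312), (292.9582824707031, 15.527665138244629), 86.77848815917969)
cab 505 0.07709818544182465 ((641.7294921875, -20.611068725585938), (405.2864685058594, 172.8237762451172), 87.19609069824219)
knob 33 [ 0.56815229 -0.19987983  0.10684232] [ 0.5739 -0.1902  0.1206] [ 0.58801284 -0.18365635  0.13649925]
staple 0 [nan nan nan]  
cad 0.04 [209 197  17  16  65] [0.42  0.276 0.047] ((418.2546691894531, 282.59307861328125), (38.89580535888672, 108.00846099853516), 9.292327880859375) [153. 118.  78.]
  return _methods._mean(a, axis=axis, dtype=dtype,
  ret = um.true_divide(
```

View pics/w0.png

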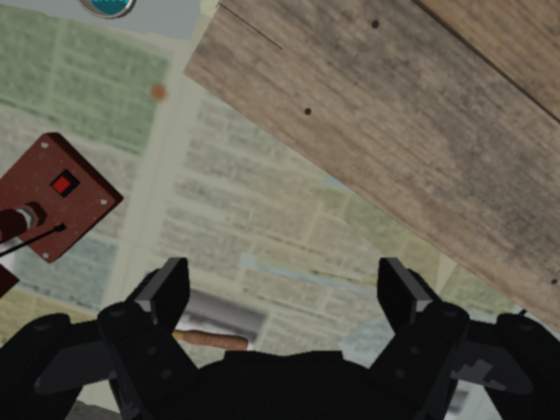

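The numbers agree across the two views. The station has yaw about -2.8° and its front middle at about (0.558,-0.0145). The drawer is open about 0.128, the knob is at (0.574,-0.190), and the staple is at (0.463,-0.085,0.10). The wrist view shows only bench, with nothing of interest. I'll start with stone A at (0.565,-0.363).

```bash
cat >> h.py <<'E'
def plan(p,yaw,tilt=0):
    """turn first (rz), then shift in turned tool axes; tool down"""
    s=bot.read_state(); r=Ro.from_rotvec(s['ee_rot'])
    a=np.radians(yaw); R=np.array([[np.cos(a),np.sin(a),0],[np.sin(a),-np.cos(a),0],[0,0,-1]])
    T=Ro.from_matrix(R)*Ro.from_euler('y',tilt,degrees=True)
    print('turn',np.round(np.degrees((r.inv()*T).as_rotvec()),2),'shift after',np.round(T.inv().apply(np.array(p)-s['tool_pos'])*100,2))
E
python3 -c "
from h import *
plan([.5648,-.3628,.12],-71.1);plan([.5648,-.3628,.12],108.9)"
```

```text
turn [-6.000e-02  6.000e-02  9.103e+01] shift after [ -9.83 -40.57  11.06]
turn [-6.000e-02 -6.000e-02 -8.897e+01] shift after [ 9.83 40.57 11.06]
```

```bash
python3 -m jog '[{"z":-1,"rz":-10.6},{"rz":-10.6},{"rz":-10.6},{"rz":-10.6},{"rz":-10.6},{"rz":-10.6},{"rz":-10.6},{"rz":-10.6}]' 0.75 && python3 -m jog '[{"rz":-4,"x":1.4,"y":5.8},{"x":1.4,"y":5.8},{"x":1.4,"y":5.8},{"x":1.4,"y":5.8},{"x":1.4,"y":5.8},{"x":1.4,"y":5.8},{"x":1.4,"y":5.8},{}]'; python3 -c "
from h import *
snap('wrist','w1.png')
plan([.5648,-.3628,.002],108.9);st();print(bot.read_state()['q'])"
```

```text
turn [-5.000e-02 -5.000e-02 -8.897e+01] shift after [ 9.84 40.57 22.88]
0.2 [ 0.2129 -0.5873  0.2308] [-3.093 -0.543  0.   ] F [-0.3 -0.3  0.2] w 0.0853 0.0
[[0.94, 0.341, -0.0], [0.341, -0.94, 0.001], [-0.0, -0.001, -1.0]]
[ 1.32849397  0.50801186 -0.23755327  1.50075832  0.12570862  1.14887323
 -0.15479848]schema error: expected keys x, y, z, rx, ry, rz
```

View pics/w1.png

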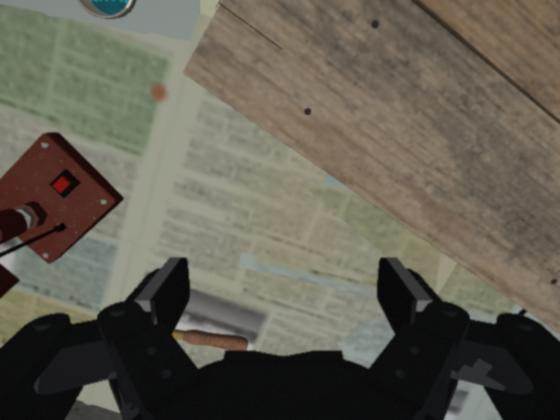

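```bash
python3 -m jog '[{"x":0,"y":0,"z":-1,"rx":0,"ry":0,"rz":-10.6},{"x":0,"y":0,"z":0,"rx":0,"ry":0,"rz":-10.6},{"x":0,"y":0,"z":0,"rx":0,"ry":0,"rz":-10.6},{"x":0,"y":0,"z":0,"rx":0,"ry":0,"rz":-10.6},{"x":0,"y":0,"z":0,"rx":0,"ry":0,"rz":-10.6},{"x":0,"y":0,"z":0,"rx":0,"ry":0,"rz":-10.6},{"x":0,"y":0,"z":0,"rx":0,"ry":0,"rz":-10.6},{"x":0,"y":0,"z":0,"rx":0,"ry":0,"rz":-10.6}]' 0.75 && python3 -m jog '[{"x":0,"y":0,"z":0,"rx":0,"ry":0,"rz":-4},{"x":1,"y":4,"z":0,"rx":0,"ry":0,"rz":0},{"x":1,"y":4,"z":0,"rx":0,"ry":0,"rz":0},{"x":1,"y":4,"z":0,"rx":0,"ry":0,"rz":0},{"x":1,"y":4,"z":0,"rx":0,"ry":0,"rz":0},{"x":1,"y":4,"z":0,"rx":0,"ry":0,"rz":0},{"x":1,"y":4,"z":0,"rx":0,"ry":0,"rz":0},{"x":1,"y":4,"z":0,"rx":0,"ry":0,"rz":0}]' && python3 -m jog '[{"x":1,"y":4,"z":2,"rx":0,"ry":0,"rz":0},{"x":1,"y":4,"z":3,"rx":0,"ry":0,"rz":0},{"x":1,"y":4,"z":3,"rx":0,"ry":0,"rz":0},{"x":0,"y":0,"z":3,"rx":0,"ry":0,"rz":0},{"x":0,"y":0,"z":0,"rx":0,"ry":0,"rz":0}]'; python3 -c "
from h import *
snap('wrist','w1.png')
plan([.5648,-.3628,.002],108.9);st();print(bot.read_state()['q'])"
```

```text
time: 1.2
tool_pos: [0.2128, -0.5875, 0.2411]
ee_rot: [-1.911, -2.493, -0.0]
ft_force: [-0.9, 0.5, -0.3]
grip_width: 0.064
finger_force: 0.0
time: 2.2
tool_pos: [0.4566, -0.4307, 0.2411]
ee_rot: [-1.831, -2.553, 0.0]
ft_force: [0.7, 0.1, -0.9]
grip_width: 0.0639
finger_force: 0.0
time: 2.82
tool_pos: [0.5582, -0.3637, 0.1286]
ee_rot: [-1.826, -2.55, 0.001]
ft_force: [0.5, -0.1, 0.2]
grip_width: 0.0641
finger_force: 0.0
turn [-0.11 -0.09 -0.19] shift after [-0.02  0.62 12.85]
2.88 [ 0.5589 -0.3646  0.1305] [-1.829e+00 -2.551e+00  1.000e-03] F [-0.4  0.   1.4] w 0.0639 0.0
[[-0.321, 0.947, -0.002], [0.947, 0.321, 0.001], [0.002, -0.002, -1.0]]
[ 0.8701751   0.70804597 -0.59522928  1.50591885  0.4304892   1.06321501
  0.50107728]
```

View pics/w1.png

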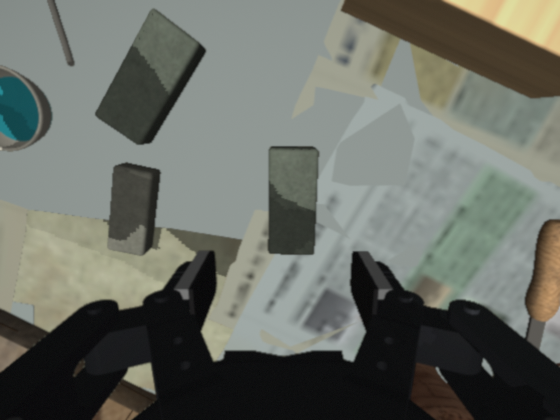

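The wrist view shows stone A upright between the fingers at (292,200), stone B at (152,78) and stone C at (133,208).

```bash
cat >> h.py <<'E'
def blobs(c,z0,z1,box,amin=60):
    W=cloud(c);X,Y,Z=W[...,0],W[...,1],W[...,2]
    m=((Z>z0)&(Z<z1)&(X>box[0])&(X<box[1])&(Y>box[2])&(Y<box[3])).astype(np.uint8)
    k,L,s,ce=cv2.connectedComponentsWithStats(m); out=[]
    for i in range(1,k):
        if s[i,4]<amin: continue
        q=W[L==i]; r=cv2.minAreaRect((q[:,:2]*1000).astype(np.float32))
        print(s[i,4],'px',np.round(ce[i]),'med',np.round(np.median(q,0),4),'rect',np.round(r[0],1),np.round(r[1],1),round(r[2],1))
E
python3 -c "
from h import *
blobs(load('w1'),.016,.035,[.35,.65,-.47,-.24],300)"
```

```text
7377 px [148.  78.] med [ 0.4331 -0.3028  0.0242] rect [ 431.4 -305.5] [90.3 40.3] 72.7
707 px [ 37. 115.] med [ 0.3621 -0.3542  0.0255] rect [ 358.6 -359.1] [16.8 53.8] 0.2
5178 px [292. 200.] med [ 0.5631 -0.3557  0.0242] rect [ 564.1 -359.2] [39.9 90. ] 17.5
3424 px [130. 209.] med [ 0.4393 -0.4075  0.0212] rect [ 438.7 -410.4] [32.4 74.7] 6.1
```

```bash
python3 -m jog '[{"x":0.2,"y":0.6,"z":3.5,"rx":0,"ry":0,"rz":1.2},{"x":0,"y":0,"z":3.5,"rx":0,"ry":0,"rz":0},{"x":0,"y":0,"z":3.2,"rx":0,"ry":0,"rz":0},{"x":0,"y":0,"z":2.4,"rx":0,"ry":0,"rz":0},{"x":0,"y":0,"z":0,"rx":0,"ry":0,"rz":0}]' && python3 -m jog '[{"x":0,"y":0,"z":0,"rx":0,"ry":0,"rz":0},{"x":0,"y":0,"z":0,"rx":0,"ry":0,"rz":0},{"x":0,"y":0,"z":0,"rx":0,"ry":0,"rz":0},{"x":0,"y":0,"z":0,"rx":0,"ry":0,"rz":0},{"x":0,"y":0,"z":0,"rx":0,"ry":0,"rz":0}]' 0 && python3 -m jog '[{"x":0,"y":0,"z":-4,"rx":0,"ry":0,"rz":0},{"x":0,"y":0,"z":-5,"rx":0,"ry":0,"rz":0},{"x":0,"y":0,"z":-5,"rx":0,"ry":0,"rz":0},{"x":0,"y":0,"z":0,"rx":0,"ry":0,"rz":0}]'; python3 -c "
from h import *
S=lambda x,y:np.array([.558,-.0145])+Ro.from_euler('z',-2.8,degrees=True).as_matrix()[:2,:2]@[x,y]
for y in (.12,.05,-.02): print(S(-.058,y))
plan([*S(-.058,.12),.15],177.2)"
```

```text
time: 3.5
tool_pos: [0.5639, -0.3616, 0.0052]
ee_rot: [-1.858, -2.532, 0.001]
ft_force: [-0.5, 0.2, 0.0]
grip_width: 0.0637
finger_force: 0.0
time: 4.12
tool_pos: [0.5659, -0.3615, 0.0077]
ee_rot: [1.856, 2.531, -0.0]
ft_force: [-0.1, -0.5, 6.9]
grip_width: 0.0386
finger_force: 62.4
time: 4.62
tool_pos: [0.5673, -0.3614, 0.1509]
ee_rot: [1.852, 2.527, 0.002]
ft_force: [-0.4, 0.0, -3.0]
grip_width: 0.0387
finger_force: 61.4
[0.50593122 0.10819002]
[0.50251173 0.03827359]
[ 0.49909225 -0.03164284]
turn [  0.09   0.54 -69.69] shift after [ 8.42 46.6   0.09]
```

```bash
python3 -m jog '[{"x":0,"y":0,"z":0,"rx":0,"ry":0,"rz":-10},{"x":0,"y":0,"z":0,"rx":0,"ry":0,"rz":-10},{"x":0,"y":0,"z":0,"rx":0,"ry":0,"rz":-10},{"x":0,"y":0,"z":0,"rx":0,"ry":0,"rz":-10},{"x":0,"y":0,"z":0,"rx":0,"ry":0,"rz":-10},{"x":0,"y":0,"z":0,"rx":0,"ry":0,"rz":-10},{"x":0,"y":0,"z":0,"rx":0,"ry":0,"rz":-9.7}]' && python3 -m jog '[{"x":1,"y":5,"z":0,"rx":0,"ry":0,"rz":0},{"x":1,"y":5,"z":0,"rx":0,"ry":0,"rz":0},{"x":1,"y":6,"z":0,"rx":0,"ry":0,"rz":0},{"x":1,"y":6,"z":0,"rx":0,"ry":0,"rz":0},{"x":1,"y":6,"z":0,"rx":0,"ry":0,"rz":0},{"x":1,"y":6,"z":0,"rx":0,"ry":0,"rz":0},{"x":1.4,"y":6,"z":0,"rx":0,"ry":0,"rz":0},{"x":1,"y":6,"z":0,"rx":0,"ry":0,"rz":0}]' && python3 -m jog '[{"x":0,"y":0.6,"z":2,"rx":0,"ry":0,"rz":0},{"x":0,"y":0,"z":0,"rx":0,"ry":0,"rz":0},{"x":0,"y":0,"z":0,"rx":0,"ry":0,"rz":0}]';  python3 -c "
from h import *
snap('scene','s1.png')
plan([.506,.108,.027],177.2);st()
c=load('s1'); W=cloud(c); 
q=W[(W[...,2]>.066)&(W[...,2]<.08)&(W[...,0]>.41)&(W[...,0]<.452)&(abs(W[...,1])<.2)]; print(cv2.minAreaRect((q[:,:2]*1000).astype(np.float32)), np.median(q[:,2]))"
```

```text
time: 5.5
tool_pos: [0.564, -0.3606, 0.1443]
ee_rot: [-0.067, -3.139, -0.001]
ft_force: [0.0, -0.9, -2.0]
grip_width: 0.0385
finger_force: 61.2
time: 6.5
tool_pos: [0.502, 0.1041, 0.1448]
ee_rot: [-0.077, -3.14, 0.001]
ft_force: [0.4, -0.1, -2.5]
grip_width: 0.0385
finger_force: 61.3
time: 6.88
tool_pos: [0.5034, 0.1077, 0.1252]
ee_rot: [-0.078, -3.14, 0.001]
ft_force: [-0.2, -0.1, -1.1]
grip_width: 0.039
finger_force: 61.4
turn [-0.03 -0.01 -0.08] shift after [-0.23  0.05  9.85]
6.92 [0.5036 0.1076 0.1255] [-7.90e-02 -3.14e+00  1.00e-03] F [ 0.   0.4 -2. ] w 0.0386 61.377060413360596
[[-0.999, 0.05, -0.0], [0.05, 0.999, -0.0], [0.0, -0.0, -1.0]]
((439.5716857910156, -4.7043609619140625), (390.71142578125, 15.347664833068848), 86.82351684570312) 0.07484635219253902
```

```bash
python3 -m jog '[{"x":-0.3,"y":0,"z":3.5,"rx":0,"ry":0,"rz":0},{"x":0,"y":0,"z":3,"rx":0,"ry":0,"rz":0},{"x":0,"y":0,"z":2,"rx":0,"ry":0,"rz":0},{"x":0,"y":0,"z":1.1,"rx":0,"ry":0,"rz":0},{"x":0,"y":0,"z":0,"rx":0,"ry":0,"rz":0},{"x":0,"y":0,"z":0,"rx":0,"ry":0,"rz":0}]' && python3 -m jog '[{"x":0,"y":0,"z":0,"rx":0,"ry":0,"rz":0},{"x":0,"y":0,"z":0,"rx":0,"ry":0,"rz":0},{"x":0,"y":0,"z":0,"rx":0,"ry":0,"rz":0}]' 0.6 && python3 -m jog '[{"x":0,"y":0,"z":-4,"rx":0,"ry":0,"rz":0},{"x":0,"y":0,"z":-4,"rx":0,"ry":0,"rz":0},{"x":0,"y":0,"z":-4,"rx":0,"ry":0,"rz":0},{"x":0,"y":0,"z":0,"rx":0,"ry":0,"rz":0}]';  python3 -c "
from h import *
plan([.4314,-.3055,.14],72.7)
plan([.4387,-.4104,.14],96.1)"
```

```text
time: 7.68
tool_pos: [0.507, 0.1087, 0.0301]
ee_rot: [0.077, 3.139, 0.001]
ft_force: [0.1, 0.5, -2.2]
grip_width: 0.0388
finger_force: 61.4
time: 8.05
tool_pos: [0.5066, 0.1088, 0.0297]
ee_rot: [0.076, 3.14, 0.0]
ft_force: [-0.1, -0.2, -0.6]
grip_width: 0.0513
finger_force: 0.0
time: 8.55
tool_pos: [0.5079, 0.1097, 0.1521]
ee_rot: [0.076, 3.135, 0.002]
ft_force: [-0.4, -0.4, -0.3]
grip_width: 0.0515
finger_force: 0.0
turn [  0.33   0.14 104.52] shift after [-41.91   5.04   1.21]
turn [ 0.28  0.19 81.12] shift after [-50.98 -12.41   1.21]
```

```bash
python3 -m jog '[{"x":0,"y":0,"z":0,"rx":0,"ry":0,"rz":10.1},{"x":0,"y":0,"z":0,"rx":0,"ry":0,"rz":10.1},{"x":0,"y":0,"z":0,"rx":0,"ry":0,"rz":10.1},{"x":0,"y":0,"z":0,"rx":0,"ry":0,"rz":10.2},{"x":0,"y":0,"z":0,"rx":0,"ry":0,"rz":10.2},{"x":0,"y":0,"z":0,"rx":0,"ry":0,"rz":10.2},{"x":0,"y":0,"z":0,"rx":0,"ry":0,"rz":10.1},{"x":0,"y":0,"z":0,"rx":0,"ry":0,"rz":10.1}]' 0.75 && python3 -m jog '[{"x":-5.1,"y":-1.2,"z":0,"rx":0,"ry":0,"rz":0},{"x":-5.1,"y":-1.2,"z":0,"rx":0,"ry":0,"rz":0},{"x":-5.1,"y":-1.2,"z":0,"rx":0,"ry":0,"rz":0},{"x":-5.1,"y":-1.2,"z":0,"rx":0,"ry":0,"rz":0},{"x":-5.1,"y":-1.3,"z":0,"rx":0,"ry":0,"rz":0},{"x":-5.1,"y":-1.3,"z":0,"rx":0,"ry":0,"rz":0},{"x":-5.1,"y":-1.3,"z":0,"rx":0,"ry":0,"rz":0},{"x":-5.1,"y":-1.3,"z":0,"rx":0,"ry":0,"rz":0}]' && python3 -m jog '[{"x":-5.1,"y":-1.2,"z":1,"rx":0,"ry":0,"rz":0},{"x":-5.1,"y":-1.2,"z":2,"rx":0,"ry":0,"rz":0},{"x":0,"y":0,"z":0,"rx":0,"ry":0,"rz":0},{"x":0,"y":0,"z":0,"rx":0,"ry":0,"rz":0}]';  python3 -c "
from h import *
plan([.4387,-.4104,.006],96.1);st()
blobs(snap('wrist','w2.png'),.014,.035,[.35,.65,-.47,-.24],300)"
```

```text
time: 9.55
tool_pos: [0.5059, 0.1085, 0.1485]
ee_rot: [-2.106, -2.331, 0.002]
ft_force: [-0.1, -0.5, -0.0]
grip_width: 0.0643
finger_force: 0.0
time: 10.55
tool_pos: [0.4496, -0.3092, 0.1485]
ee_rot: [-2.099, -2.336, 0.001]
ft_force: [0.9, 0.4, 0.2]
grip_width: 0.0641
finger_force: 0.0
time: 11.05
tool_pos: [0.4373, -0.4106, 0.1184]
ee_rot: [-2.098, -2.336, -0.001]
ft_force: [0.5, 0.7, 0.3]
grip_width: 0.064
finger_force: 0.0
turn [-0.04 -0.11  0.03] shift after [1.000e-02 1.400e-01 1.124e+01]
11.05 [ 0.4373 -0.4106  0.1184] [-2.098e+00 -2.336e+00 -1.000e-03] F [0.5 0.7 0.3] w 0.064 0.0
[[-0.107, 0.994, -0.001], [0.994, 0.107, 0.002], [0.002, -0.001, -1.0]]
7753 px [291.  62.] med [ 0.4315 -0.304   0.0241] rect [ 431.1 -305.5] [90.2 40.6] 72.6
375 px [183. 133.] med [ 0.3598 -0.3606  0.0268] rect [ 357.9 -359.2] [52.7 15.6] 89.8
3624 px [284. 205.] med [ 0.4377 -0.4072  0.0212] rect [ 437.9 -410. ] [32.  73.9] 6.4
```

```bash
python3 -m jog '[{"x":0,"y":0.1,"z":3.5,"rx":0,"ry":0,"rz":0},{"x":0,"y":0,"z":3.5,"rx":0,"ry":0,"rz":0},{"x":0,"y":0,"z":2.5,"rx":0,"ry":0,"rz":0},{"x":0,"y":0,"z":1.6,"rx":0,"ry":0,"rz":0},{"x":0,"y":0,"z":0,"rx":0,"ry":0,"rz":0}]' && python3 -m jog '[{"x":0,"y":0,"z":0,"rx":0,"ry":0,"rz":0},{"x":0,"y":0,"z":0,"rx":0,"ry":0,"rz":0},{"x":0,"y":0,"z":0,"rx":0,"ry":0,"rz":0},{"x":0,"y":0,"z":0,"rx":0,"ry":0,"rz":0},{"x":0,"y":0,"z":0,"rx":0,"ry":0,"rz":0}]' 0 && python3 -m jog '[{"x":0,"y":0,"z":-4,"rx":0,"ry":0,"rz":0},{"x":0,"y":0,"z":-5,"rx":0,"ry":0,"rz":0},{"x":0,"y":0,"z":-5,"rx":0,"ry":0,"rz":0},{"x":0,"y":0,"z":0,"rx":0,"ry":0,"rz":0}]' && python3 -m jog '[{"x":5.1,"y":1.2,"z":0,"rx":0,"ry":0,"rz":0},{"x":5.1,"y":1.2,"z":0,"rx":0,"ry":0,"rz":0},{"x":5.1,"y":1.2,"z":0,"rx":0,"ry":0,"rz":0},{"x":5.1,"y":1.2,"z":0,"rx":0,"ry":0,"rz":0},{"x":5.1,"y":1.3,"z":0,"rx":0,"ry":0,"rz":0},{"x":5.1,"y":1.3,"z":0,"rx":0,"ry":0,"rz":0},{"x":5.1,"y":1.3,"z":0,"rx":0,"ry":0,"rz":0},{"x":5.1,"y":1.3,"z":0,"rx":0,"ry":0,"rz":0}]' && python3 -m jog '[{"x":0,"y":0,"z":0,"rx":0,"ry":0,"rz":-10.1},{"x":0,"y":0,"z":0,"rx":0,"ry":0,"rz":-10.1},{"x":0,"y":0,"z":0,"rx":0,"ry":0,"rz":-10.1},{"x":0,"y":0,"z":0,"rx":0,"ry":0,"rz":-10.1},{"x":0,"y":0,"z":0,"rx":0,"ry":0,"rz":-10.1},{"x":0,"y":0,"z":0,"rx":0,"ry":0,"rz":-10.1},{"x":0,"y":0,"z":0,"rx":0,"ry":0,"rz":-10.1},{"x":0,"y":0,"z":0,"rx":0,"ry":0,"rz":-10.1}]';  python3 -c "
from h import *
plan([.503,.038,.027],177);st();print(bot.read_state()['q'])"
```

```text
time: 11.72
tool_pos: [0.4387, -0.4103, 0.0078]
ee_rot: [-2.097, -2.338, -0.0]
ft_force: [0.1, 0.6, 0.1]
grip_width: 0.064
finger_force: 0.0
time: 12.35
tool_pos: [0.4393, -0.4119, 0.0097]
ee_rot: [2.098, 2.335, 0.0]
ft_force: [-0.5, 1.8, 5.5]
grip_width: 0.0307
finger_force: 60.4
time: 12.85
tool_pos: [0.4406, -0.4128, 0.153]
ee_rot: [2.094, 2.33, 0.0]
ft_force: [-0.9, -0.3, -2.0]
grip_width: 0.0306
finger_force: 65.3
time: 13.85
tool_pos: [0.4939, 0.0062, 0.1476]
ee_rot: [-2.1, -2.336, 0.001]
ft_force: [1.8, -0.3, -2.1]
grip_width: 0.0305
finger_force: 65.2
time: 14.85
tool_pos: [0.4938, 0.0046, 0.1476]
ee_rot: [-0.075, -3.14, 0.0]
ft_force: [0.4, 0.0, -1.6]
grip_width: 0.0299
finger_force: 65.2
turn [-0.   -0.07  0.25] shift after [-0.75  3.39 12.06]
14.85 [0.4938 0.0046 0.1476] [-0.075 -3.14   0.   ] F [ 0.4  0.  -1.6] w 0.0299 65.19094347953796
[[-0.999, 0.048, -0.001], [0.048, 0.999, -0.0], [0.001, -0.0, -1.0]]
[ 0.56746478  0.52940564 -0.93844364  1.95170764  0.53230092  0.93077704
  0.88463925]
```

```bash
python3 -m jog '[{"x":-0.5,"y":1.7,"z":0,"rx":0,"ry":0,"rz":0},{"x":-0.4,"y":1.7,"z":0,"rx":0,"ry":0,"rz":0},{"x":0,"y":0,"z":4,"rx":0,"ry":0,"rz":0},{"x":0,"y":0,"z":4,"rx":0,"ry":0,"rz":0},{"x":0,"y":0,"z":2.5,"rx":0,"ry":0,"rz":0},{"x":0,"y":0,"z":1.3,"rx":0,"ry":0,"rz":0},{"x":0,"y":0,"z":0,"rx":0,"ry":0,"rz":0},{"x":0,"y":0,"z":0,"rx":0,"ry":0,"rz":0}]' && python3 -m jog '[{"x":0,"y":0,"z":0,"rx":0,"ry":0,"rz":0},{"x":0,"y":0,"z":0,"rx":0,"ry":0,"rz":0},{"x":0,"y":0,"z":0,"rx":0,"ry":0,"rz":0}]' 0.5 && python3 -m jog '[{"x":0,"y":0,"z":-4,"rx":0,"ry":0,"rz":0},{"x":0,"y":0,"z":-4,"rx":0,"ry":0,"rz":0},{"x":0,"y":0,"z":-4,"rx":0,"ry":0,"rz":0},{"x":0,"y":0,"z":0,"rx":0,"ry":0,"rz":10},{"x":0,"y":0,"z":0,"rx":0,"ry":0,"rz":10},{"x":0,"y":0,"z":0,"rx":0,"ry":0,"rz":10},{"x":0,"y":0,"z":0,"rx":0,"ry":0,"rz":10},{"x":0,"y":0,"z":0,"rx":0,"ry":0,"rz":10}]' && python3 -m jog '[{"x":0,"y":0,"z":0,"rx":0,"ry":0,"rz":9},{"x":0,"y":0,"z":0,"rx":0,"ry":0,"rz":9},{"x":0,"y":0,"z":0,"rx":0,"ry":0,"rz":9},{"x":0,"y":0,"z":0,"rx":0,"ry":0,"rz":9},{"x":0,"y":0,"z":0,"rx":0,"ry":0,"rz":9},{"x":0,"y":0,"z":0,"rx":0,"ry":0,"rz":9}]' 0.75;  python3 -c "
from h import *
plan([.4311,-.3055,.13],72.6);st()"
```

```text
time: 15.85
tool_pos: [0.5054, 0.0384, 0.0305]
ee_rot: [0.084, 3.14, 0.0]
ft_force: [-0.4, -0.2, -1.0]
grip_width: 0.0303
finger_force: 65.3
time: 16.23
tool_pos: [0.5054, 0.0383, 0.0305]
ee_rot: [0.085, 3.14, 0.0]
ft_force: [-0.1, -0.2, 0.2]
grip_width: 0.0429
finger_force: 0.0
time: 17.23
tool_pos: [0.5051, 0.0384, 0.1504]
ee_rot: [1.411, 2.807, 0.0]
ft_force: [-1.0, 0.6, 0.8]
grip_width: 0.0427
finger_force: 0.0
time: 17.98
tool_pos: [0.5051, 0.0384, 0.1504]
ee_rot: [-2.531, -1.861, -0.0]
ft_force: [-0.5, 0.7, 0.3]
grip_width: 0.064
finger_force: 0.0
turn [ 0.   -0.01  0.04] shift after [-35.03   3.22   2.04]
17.98 [0.5051 0.0384 0.1504] [-2.531 -1.861 -0.   ] F [-0.5  0.7  0.3] w 0.064 0.0
[[0.298, 0.954, 0.0], [0.954, -0.298, 0.0], [0.0, 0.0, -1.0]]
```

```bash
python3 -m jog '[{"x":-5,"y":0.5,"z":0,"rx":0,"ry":0,"rz":0},{"x":-5,"y":0.5,"z":0,"rx":0,"ry":0,"rz":0},{"x":-5,"y":0.5,"z":0,"rx":0,"ry":0,"rz":0},{"x":-5,"y":0.5,"z":0,"rx":0,"ry":0,"rz":0},{"x":-5,"y":0.4,"z":0,"rx":0,"ry":0,"rz":0},{"x":-5,"y":0.4,"z":0,"rx":0,"ry":0,"rz":0},{"x":-5,"y":0.4,"z":0,"rx":0,"ry":0,"rz":0},{"x":0,"y":0,"z":3,"rx":0,"ry":0,"rz":0}]' && python3 -m jog '[{"x":0,"y":0,"z":0,"rx":0,"ry":0,"rz":0},{"x":0,"y":0,"z":0,"rx":0,"ry":0,"rz":0}]';  python3 -c "
from h import *
plan([.4311,-.3055,.006],72.6);st()
blobs(snap('wrist','w3.png'),.014,.035,[.35,.65,-.47,-.24],300)"
```

```text
time: 18.98
tool_pos: [0.4324, -0.3113, 0.1213]
ee_rot: [2.529, 1.854, -0.0]
ft_force: [0.7, 0.9, -0.5]
grip_width: 0.0641
finger_force: 0.0
time: 19.23
tool_pos: [0.4337, -0.3048, 0.1209]
ee_rot: [-2.525, -1.869, -0.001]
ft_force: [-0.1, -0.1, 0.3]
grip_width: 0.0641
finger_force: 0.0
turn [ 0.02 -0.03  0.41] shift after [-0.14 -0.22 11.49]
19.23 [ 0.4337 -0.3048  0.1209] [-2.525e+00 -1.869e+00 -1.000e-03] F [-0.1 -0.1  0.3] w 0.0641 0.0
[[0.292, 0.956, 0.0], [0.956, -0.292, 0.0], [0.0, 0.0, -1.0]]
5484 px [280. 206.] med [ 0.4318 -0.3011  0.0242] rect [ 430.9 -305. ] [89.9 40. ] 72.8
```

```bash
python3 -m jog '[{"x":-0.1,"y":-0.2,"z":3.5,"rx":0,"ry":0,"rz":0},{"x":0,"y":0,"z":3.5,"rx":0,"ry":0,"rz":0},{"x":0,"y":0,"z":2.7,"rx":0,"ry":0,"rz":0},{"x":0,"y":0,"z":1.6,"rx":0,"ry":0,"rz":0},{"x":0,"y":0,"z":0,"rx":0,"ry":0,"rz":0}]' && python3 -m jog '[{"x":0,"y":0,"z":0,"rx":0,"ry":0,"rz":0},{"x":0,"y":0,"z":0,"rx":0,"ry":0,"rz":0},{"x":0,"y":0,"z":0,"rx":0,"ry":0,"rz":0},{"x":0,"y":0,"z":0,"rx":0,"ry":0,"rz":0},{"x":0,"y":0,"z":0,"rx":0,"ry":0,"rz":0}]' 0 && python3 -m jog '[{"x":0,"y":0,"z":-5,"rx":0,"ry":0,"rz":0},{"x":0,"y":0,"z":-5,"rx":0,"ry":0,"rz":0},{"x":0,"y":0,"z":-5,"rx":0,"ry":0,"rz":0},{"x":0,"y":0,"z":0,"rx":0,"ry":0,"rz":0}]' && python3 -m jog '[{"x":4.8,"y":-0.3,"z":0,"rx":0,"ry":0,"rz":0},{"x":4.8,"y":-0.3,"z":0,"rx":0,"ry":0,"rz":0},{"x":4.8,"y":-0.3,"z":0,"rx":0,"ry":0,"rz":0},{"x":4.8,"y":-0.3,"z":0,"rx":0,"ry":0,"rz":0},{"x":4.8,"y":-0.3,"z":0,"rx":0,"ry":0,"rz":0},{"x":4.8,"y":-0.2,"z":0,"rx":0,"ry":0,"rz":0},{"x":0,"y":0,"z":0,"rx":0,"ry":0,"rz":-10},{"x":0,"y":0,"z":0,"rx":0,"ry":0,"rz":-10}]' && python3 -m jog '[{"x":0,"y":0,"z":0,"rx":0,"ry":0,"rz":-10.5},{"x":0,"y":0,"z":0,"rx":0,"ry":0,"rz":-10.5},{"x":0,"y":0,"z":0,"rx":0,"ry":0,"rz":-10.5},{"x":0,"y":0,"z":0,"rx":0,"ry":0,"rz":-10.5},{"x":0,"y":0,"z":0,"rx":0,"ry":0,"rz":-10.5},{"x":0,"y":0,"z":0,"rx":0,"ry":0,"rz":-10.5},{"x":0,"y":0,"z":0,"rx":0,"ry":0,"rz":-10.5},{"x":0,"y":0,"z":0,"rx":0,"ry":0,"rz":-10.5}]';  python3 -c "
from h import *
plan([.502,-.023,.027],177);st()
c=snap('scene','s2.png'); blobs(c,.085,.108,[.4,.52,-.2,0],10)"
```

```text
time: 19.9
tool_pos: [0.431, -0.3055, 0.0071]
ee_rot: [-2.525, -1.868, 0.0]
ft_force: [0.5, 1.0, -0.6]
grip_width: 0.064
finger_force: 0.0
time: 20.52
tool_pos: [0.4316, -0.3064, 0.0087]
ee_rot: [2.525, 1.866, 0.001]
ft_force: [-0.8, 0.9, 5.2]
grip_width: 0.0385
finger_force: 61.2
time: 21.02
tool_pos: [0.4328, -0.3072, 0.1617]
ee_rot: [2.521, 1.862, 0.004]
ft_force: [-0.0, -0.7, -2.3]
grip_width: 0.0385
finger_force: 61.9
time: 22.02
tool_pos: [0.4985, -0.0247, 0.1565]
ee_rot: [-2.154, -2.285, 0.002]
ft_force: [-0.4, 0.1, -2.6]
grip_width: 0.0387
finger_force: 61.8
time: 23.02
tool_pos: [0.4984, -0.026, 0.1565]
ee_rot: [-0.075, -3.139, 0.0]
ft_force: [0.3, -0.0, -1.4]
grip_width: 0.0384
finger_force: 61.8
turn [-0.01 -0.08  0.27] shift after [-0.34  0.32 12.95]
23.02 [ 0.4984 -0.026   0.1565] [-0.075 -3.139  0.   ] F [ 0.3 -0.  -1.4] w 0.0384 61.778987646102905
[[-0.999, 0.048, -0.001], [0.048, 0.999, -0.0], [0.001, -0.0, -1.0]]
125 px [252. 256.] med [ 0.4535 -0.092   0.102 ] rect [454.  -90.5] [20.8 51.1] 85.7
```

```bash
python3 -m jog '[{"x":-0.3,"y":0.3,"z":4,"rx":0,"ry":0,"rz":0},{"x":0,"y":0,"z":4,"rx":0,"ry":0,"rz":0},{"x":0,"y":0,"z":3.2,"rx":0,"ry":0,"rz":0},{"x":0,"y":0,"z":1.6,"rx":0,"ry":0,"rz":0},{"x":0,"y":0,"z":0,"rx":0,"ry":0,"rz":0},{"x":0,"y":0,"z":0,"rx":0,"ry":0,"rz":0}]' && python3 -m jog '[{"x":0,"y":0,"z":0,"rx":0,"ry":0,"rz":0},{"x":0,"y":0,"z":0,"rx":0,"ry":0,"rz":0},{"x":0,"y":0,"z":0,"rx":0,"ry":0,"rz":0}]' 0.58 && python3 -m jog '[{"x":0,"y":0,"z":-4,"rx":0,"ry":0,"rz":0},{"x":0,"y":0,"z":-4,"rx":0,"ry":0,"rz":0},{"x":0,"y":0,"z":-4,"rx":0,"ry":0,"rz":0},{"x":0,"y":0,"z":-4,"rx":0,"ry":0,"rz":0},{"x":4,"y":0,"z":0,"rx":0,"ry":0,"rz":0},{"x":4,"y":0,"z":0,"rx":0,"ry":0,"rz":0},{"x":4,"y":0,"z":0,"rx":0,"ry":0,"rz":0},{"x":0,"y":0,"z":0,"rx":0,"ry":0,"rz":0}]' 0 ;  python3 -c "
from h import *
st();print(bot.read_state()['q'])
c=snap('scene','s3.png'); blobs(c,.035,.05,[.44,.57,-.06,.16],10)
cv2.imwrite('pics/s3c.png',cv2.resize(c['image'][120:320,160:400],None,fx=3,fy=3)[...,::-1])"
```

```text
time: 23.82
tool_pos: [0.5025, -0.0227, 0.0296]
ee_rot: [0.085, 3.14, 0.0]
ft_force: [-0.6, -0.0, -2.9]
grip_width: 0.0386
finger_force: 62.2
time: 24.2
tool_pos: [0.5025, -0.0229, 0.0296]
ee_rot: [0.085, 3.14, -0.0]
ft_force: [-0.1, 0.1, 0.8]
grip_width: 0.0497
finger_force: 0.0
time: 25.2
tool_pos: [0.3797, -0.0169, 0.1892]
ee_rot: [-0.084, -3.139, 0.005]
ft_force: [0.8, -0.5, 0.9]
grip_width: -0.0002
finger_force: 0.0
25.2 [ 0.3797 -0.0169  0.1892] [-0.084 -3.139  0.005] F [ 0.8 -0.5  0.9] w -0.0002 0.0
[[-0.999, 0.053, -0.002], [0.053, 0.999, -0.003], [0.002, -0.003, -1.0]]
[ 0.82297997  0.29864579 -1.07713837  2.1449504   0.34500853  0.88414575
  1.05774431]
40 px [247. 202.] med [0.5502 0.1575 0.0408] rect [547.1 157.8] [ 7.4 42.1] 84.4
23 px [232. 206.] med [0.4996 0.1579 0.0446] rect [502.4 158. ] [ 3.8 35.3] 88.6
340 px [241. 217.] med [0.5056 0.1032 0.0446] rect [507.8 106.7] [90.5 43.9] 0.9
12 px [219. 221.] med [0.4408 0.1176 0.0449] rect [441.  112.3] [43.8  2.3] 88.6
245 px [251. 233.] med [0.5038 0.0345 0.0418] rect [505.8  35.7] [36.3 73.1] 89.2
341 px [260. 246.] med [ 0.509  -0.0246  0.0449] rect [502.8 -24. ] [44.2 88.5] 86.7
```

View pics/s3c.png

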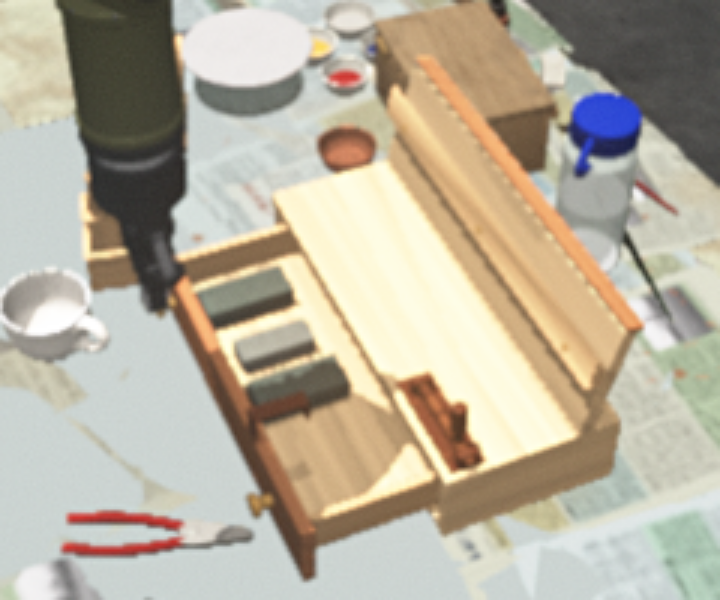

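The three stones lie in the drawer, clear of the staple at (280,400) in the crop. I'll push the drawer home with shut fingers.

```bash
python3 -m jog '[{"x":0.5,"y":0.8,"z":3,"rx":0,"ry":0,"rz":0},{"x":0,"y":0,"z":4,"rx":0,"ry":0,"rz":0},{"x":0,"y":0,"z":4,"rx":0,"ry":0,"rz":0},{"x":0,"y":0,"z":3.4,"rx":0,"ry":0,"rz":0},{"x":0,"y":0,"z":0,"rx":0,"ry":0,"rz":0},{"x":-1.5,"y":0,"z":0,"rx":0,"ry":0,"rz":0},{"x":-1.5,"y":0,"z":0,"rx":0,"ry":0,"rz":0},{"x":-1,"y":0,"z":0,"rx":0,"ry":0,"rz":0}]' 0 && python3 -m jog '[{"x":-1,"y":0,"z":0,"rx":0,"ry":0,"rz":0},{"x":-1,"y":0,"z":0,"rx":0,"ry":0,"rz":0},{"x":-1,"y":0,"z":0,"rx":0,"ry":0,"rz":0},{"x":-1,"y":0,"z":0,"rx":0,"ry":0,"rz":0},{"x":-1,"y":0,"z":0,"rx":0,"ry":0,"rz":0},{"x":-1,"y":0,"z":0,"rx":0,"ry":0,"rz":0},{"x":-1,"y":0,"z":0,"rx":0,"ry":0,"rz":0},{"x":-1,"y":0,"z":0,"rx":0,"ry":0,"rz":0}]' && python3 -m jog '[{"x":-1,"y":0,"z":0,"rx":0,"ry":0,"rz":0},{"x":-1,"y":0,"z":0,"rx":0,"ry":0,"rz":0},{"x":0,"y":0,"z":0,"rx":0,"ry":0,"rz":0}]'
```

```text
time: 26.25
tool_pos: [0.4202, -0.0106, 0.0462]
ee_rot: [0.087, 3.138, 0.001]
ft_force: [-0.7, -0.4, 0.4]
grip_width: -0.0001
finger_force: 0.0
time: 27.25
tool_pos: [0.4983, -0.0148, 0.0452]
ee_rot: [-0.084, -3.14, 0.0]
ft_force: [-1.4, -0.7, -0.6]
grip_width: -0.0001
finger_force: 0.9
time: 27.62
tool_pos: [0.5193, -0.0151, 0.0455]
ee_rot: [0.084, 3.139, 0.002]
ft_force: [0.3, 0.7, 0.7]
grip_width: -0.0003
finger_force: 0.0
```

```bash
python3 -m jog '[{"x":-0.7,"y":0,"z":0,"rx":0,"ry":0,"rz":0},{"x":-0.7,"y":0,"z":0,"rx":0,"ry":0,"rz":0},{"x":-0.5,"y":0,"z":0,"rx":0,"ry":0,"rz":0},{"x":0,"y":0,"z":0,"rx":0,"ry":0,"rz":0}]' 0 && python3 -m jog '[{"x":-0.4,"y":0,"z":0,"rx":0,"ry":0,"rz":0},{"x":-0.4,"y":0,"z":0,"rx":0,"ry":0,"rz":0}]'  && python3 -m jog '[{"x":-0.4,"y":0,"z":0,"rx":0,"ry":0,"rz":0}]' && python3 -m jog '[{"x":-0.2,"y":0,"z":0,"rx":0,"ry":0,"rz":0},{"x":0,"y":0,"z":0,"rx":0,"ry":0,"rz":0}]'
```

```text
time: 28.12
tool_pos: [0.5362, -0.0164, 0.0452]
ee_rot: [-0.084, -3.139, -0.0]
ft_force: [-4.9, 0.3, 1.8]
grip_width: 0.0003
finger_force: 2.4
time: 28.38
tool_pos: [0.5362, -0.0167, 0.0445]
ee_rot: [-0.081, -3.125, 0.005]
ft_force: [-33.5, 4.2, 26.7]
grip_width: -0.0003
finger_force: 18.0
time: 28.5
tool_pos: [0.5361, -0.0168, 0.0444]
ee_rot: [-0.079, -3.119, 0.008]
ft_force: [-48.9, 3.8, 39.5]
grip_width: 0.0003
finger_force: 24.9
time: 28.75
tool_pos: [0.536, -0.0169, 0.0441]
ee_rot: [-0.078, -3.115, 0.009]
ft_force: [-46.9, 3.5, 33.1]
grip_width: 0.0
finger_force: 23.6
```

```bash
python3 -m jog '[{"x":1.5,"y":0,"z":0,"rx":0,"ry":0,"rz":0},{"x":3,"y":0,"z":0,"rx":0,"ry":0,"rz":0},{"x":0,"y":0,"z":-4,"rx":0,"ry":0,"rz":0},{"x":5,"y":0,"z":-4,"rx":0,"ry":0,"rz":0},{"x":5,"y":0,"z":-4,"rx":0,"ry":0,"rz":0},{"x":0,"y":0,"z":0,"rx":0,"ry":0,"rz":0}]' 0;python3 -c "
from h import *
st();print(bot.read_state()['q'])
c=snap('scene','s4.png'); W=cloud(c)
q=W[(W[...,2]>.066)&(W[...,2]<.09)&(W[...,0]>.5)&(W[...,0]<.62)&(abs(W[...,1])<.25)]; print(cv2.minAreaRect((q[:,:2]*1000).astype(np.float32)), np.median(q[:,2]))
cv2.imwrite('pics/s4c.png',cv2.resize(c['image'][120:320,160:400],None,fx=3,fy=3)[...,::-1])"
```

```text
time: 29.5
tool_pos: [0.4072, -0.01, 0.1656]
ee_rot: [0.084, 3.136, -0.005]
ft_force: [0.9, -0.0, -0.2]
grip_width: 0.0001
finger_force: 0.0
29.5 [ 0.4072 -0.01    0.1656] [ 0.084  3.136 -0.005] F [ 0.9 -0.  -0.2] w 0.0001 0.0
[[-0.999, 0.053, 0.004], [0.053, 0.999, -0.004], [-0.004, -0.003, -1.0]]
[ 0.71648147  0.375693   -1.01523746  2.12894516  0.43296266  0.85274693
  0.95738305]
((577.9367065429688, -13.33868408203125), (406.5036926269531, 84.1074447631836), 89.97877502441406) 0.07910599600791764
```

View pics/s4c.png

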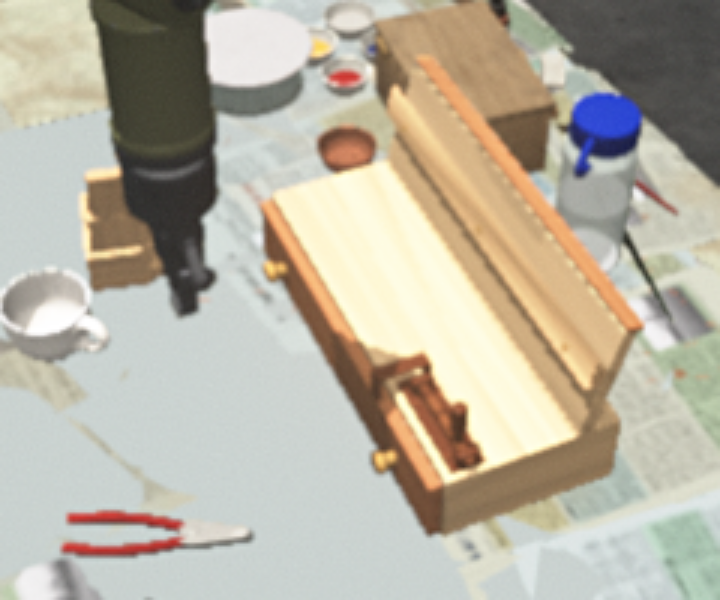

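The drawer is home and the staple at (400,375) in the crop lines up with the bolt at (435,400). Next is the bolt knob.

```bash
python3 -m jog '[{"x":-2.9,"y":-2.8,"z":-1.5,"rx":0,"ry":0.3,"rz":0},{"x":-2.9,"y":-2.8,"z":0,"rx":0,"ry":0,"rz":0},{"x":-2.9,"y":-2.8,"z":0,"rx":0,"ry":0,"rz":0},{"x":-2.9,"y":-2.8,"z":0,"rx":0,"ry":0,"rz":0},{"x":-2.9,"y":-2.8,"z":0,"rx":0,"ry":0,"rz":0},{"x":-2.9,"y":-2.8,"z":0,"rx":0,"ry":0,"rz":0},{"x":0,"y":0,"z":0,"rx":0,"ry":0,"rz":0},{"x":0,"y":0,"z":0,"rx":0,"ry":0,"rz":0}]' 0.5;python3 -c "
from h import *
st()
c=snap('wrist','w5.png'); blobs(c,.112,.14,[.55,.6,-.23,-.14],10); blobs(c,.09,.106,[.52,.6,-.25,-.04],30)
d=bot.read_camera('side'); blobs(d,.112,.14,[.55,.6,-.23,-.14],5)
d=bot.read_camera('scene'); blobs(d,.112,.14,[.55,.6,-.23,-.14],5)
"
```

```text
time: 30.55
tool_pos: [0.5732, -0.1862, 0.1765]
ee_rot: [-0.083, -3.134, -0.002]
ft_force: [0.2, -0.2, -0.1]
grip_width: 0.043
finger_force: 0.0
30.55 [ 0.5732 -0.1862  0.1765] [-8.300e-02 -3.134e+00 -2.000e-03] F [ 0.2 -0.2 -0.1] w 0.043 0.0
[[-0.999, 0.053, -0.006], [0.053, 0.999, 0.002], [0.006, 0.001, -1.0]]
583 px [286. 232.] med [ 0.573  -0.1837  0.1328] rect [ 575.9 -183.8] [14.5 14.4] 68.2
1696 px [408. 203.] med [ 0.5671 -0.0956  0.1   ] rect [569. -95.] [16.5 52.1] 87.0
1803 px [324. 217.] med [ 0.5769 -0.152   0.0927] rect [ 577.2 -158.3] [103.5  19.5] 86.9
30 px [315. 243.] med [ 0.5744 -0.1908  0.1259] rect [ 575.3 -190.6] [17.9 15.8] 86.4
56 px [312. 258.] med [ 0.5738 -0.1888  0.1314] rect [ 575.6 -186.9] [15.4 13.2] 67.5
```

View pics/w5.png

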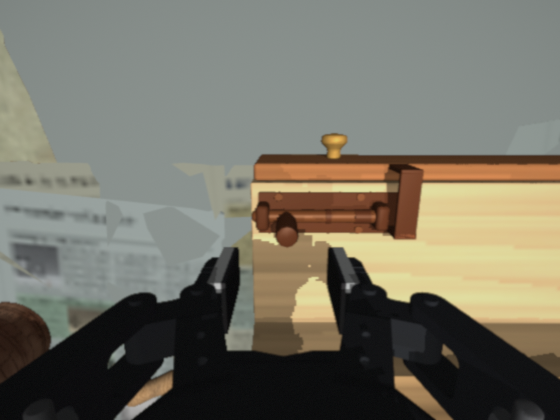

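```bash
python3 -m jog '[{"x":-0.2,"y":0.1,"z":2.5,"rx":0,"ry":0,"rz":0},{"x":0,"y":0,"z":2.5,"rx":0,"ry":0,"rz":0},{"x":0,"y":0,"z":2,"rx":0,"ry":0,"rz":0},{"x":0,"y":0,"z":0,"rx":0,"ry":0,"rz":0}]' 0.5 && python3 -m jog '[{"x":0,"y":0,"z":0,"rx":0,"ry":0,"rz":0},{"x":0,"y":0,"z":0,"rx":0,"ry":0,"rz":0},{"x":0,"y":0,"z":0,"rx":0,"ry":0,"rz":0},{"x":0,"y":0,"z":0,"rx":0,"ry":0,"rz":0}]' 0 && python3 -m jog '[{"x":0,"y":0.4,"z":0,"rx":0,"ry":0,"rz":0},{"x":0,"y":0.4,"z":0,"rx":0,"ry":0,"rz":0},{"x":0,"y":0.3,"z":0,"rx":0,"ry":0,"rz":0},{"x":0,"y":0,"z":0,"rx":0,"ry":0,"rz":0}]'
```

```text
time: 31.2
tool_pos: [0.5737, -0.1858, 0.1064]
ee_rot: [-0.083, -3.133, -0.001]
ft_force: [0.7, 0.0, 0.6]
grip_width: 0.0427
finger_force: 0.0
time: 31.7
tool_pos: [0.5755, -0.1842, 0.1089]
ee_rot: [-0.082, -3.137, -0.003]
ft_force: [-0.6, 4.9, 4.3]
grip_width: 0.013
finger_force: 58.8
time: 32.2
tool_pos: [0.5758, -0.1769, 0.1089]
ee_rot: [-0.086, -3.137, 0.005]
ft_force: [-0.1, -2.9, 5.7]
grip_width: 0.0131
finger_force: 59.0
```

```bash
python3 -m jog '[{"x":0,"y":0.2,"z":0,"rx":0,"ry":0,"rz":0},{"x":0,"y":0,"z":0,"rx":0,"ry":0,"rz":0}]' && python3 -m jog '[{"x":0,"y":0.2,"z":0,"rx":0,"ry":0,"rz":0},{"x":0,"y":0,"z":0,"rx":0,"ry":0,"rz":0}]'  && python3 -m jog '[{"x":0,"y":0.1,"z":0,"rx":0,"ry":0,"rz":0},{"x":0,"y":0,"z":0,"rx":0,"ry":0,"rz":0}]'
```

```text
time: 32.45
tool_pos: [0.576, -0.1754, 0.1089]
ee_rot: [-0.087, -3.137, 0.005]
ft_force: [-0.8, -3.1, 4.9]
grip_width: 0.0134
finger_force: 59.1
time: 32.7
tool_pos: [0.576, -0.1736, 0.1089]
ee_rot: [-0.087, -3.137, 0.006]
ft_force: [-1.5, -4.8, 5.5]
grip_width: 0.0135
finger_force: 59.1
time: 32.95
tool_pos: [0.5761, -0.173, 0.1089]
ee_rot: [-0.088, -3.137, 0.007]
ft_force: [-2.2, -5.5, 5.7]
grip_width: 0.0131
finger_force: 59.1
```

```bash
python3 -m jog '[{"x":0,"y":0.2,"z":0,"rx":0,"ry":0,"rz":0},{"x":0,"y":0,"z":0,"rx":0,"ry":0,"rz":0}]' && python3 -m jog '[{"x":0,"y":0.1,"z":0,"rx":0,"ry":0,"rz":0},{"x":0,"y":0,"z":0,"rx":0,"ry":0,"rz":0}]'
```

```text
time: 33.2
tool_pos: [0.5763, -0.1696, 0.1089]
ee_rot: [-0.086, -3.137, 0.004]
ft_force: [-1.8, -2.8, 6.7]
grip_width: 0.0126
finger_force: 59.2
time: 33.45
tool_pos: [0.5763, -0.1685, 0.1089]
ee_rot: [-0.086, -3.137, 0.004]
ft_force: [-1.3, -1.1, 6.7]
grip_width: 0.0131
finger_force: 59.2
```

```bash
python3 -c "
from h import *
c=snap('wrist','w6.png');d=snap('scene','s6.png')
for k in (c,d): blobs(k,.112,.14,[.55,.6,-.2,-.14],5)
a=cv2.resize(c['image'][120:320,160:440],None,fx=2,fy=2); b=cv2.resize(d['image'][210:310,240:380],None,fx=4,fy=4)[:400]
cv2.imwrite('pics/c6.png',cv2.resize(np.hstack([a,b]),(800,286))[...,::-1])"
```

```text
3062 px [282. 271.] med [ 0.5701 -0.1678  0.1306] rect [ 576.  -167.9] [40.5 22.9] 87.0
71 px [308. 256.] med [ 0.5688 -0.1807  0.1256] rect [ 569.9 -172.9] [15.4 39.5] 20.9
```

View pics/c6.png

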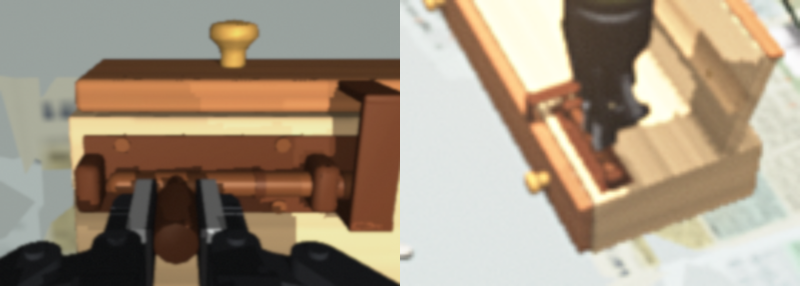

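The crop shows the knob held between the pads, with the bolt's tip just past its left guide. I'll push on until it binds.

```bash
for i in 1 2 3; do python3 -m jog '[{"x":0,"y":0.1,"z":0,"rx":0,"ry":0,"rz":0},{"x":0,"y":0,"z":0,"rx":0,"ry":0,"rz":0}]' | sed -n '2p;4p'; done
```

```text
tool_pos: [0.5764, -0.1674, 0.1089]
ft_force: [-1.3, -1.9, 6.9]
tool_pos: [0.5765, -0.1664, 0.1089]
ft_force: [-1.1, -2.5, 6.8]
tool_pos: [0.5765, -0.1654, 0.1089]
ft_force: [-0.4, -2.3, 6.2]
```

```bash
python3 -c "
from h import *
for n in ('w5','w6'): 
  c=load(n); print(n);blobs(c,.09,.106,[.52,.6,-.25,-.04],200); blobs(c,.068,.085,[.52,.62,-.26,-.04],1000)
print('now');c=snap('wrist','w7.png'); blobs(c,.09,.106,[.52,.6,-.25,-.04],200); blobs(c,.112,.14,[.55,.6,-.2,-.14],5)
d=snap('scene','s7.png');W=cloud(d); W0=cloud(load('s4'))
for w in (W0,W):
  q=w[(w[...,2]>.07)&(w[...,2]<.084)&(w[...,0]>.52)&(w[...,0]<.75)&(abs(w[...,1])<.26)]; print(cv2.minAreaRect((q[:,:2]*1000).astype(np.float32)),q[:,:2].min(0))
"
```

```text
w5
1696 px [408. 203.] med [ 0.5671 -0.0956  0.1   ] rect [569. -95.] [16.5 52.1] 87.0
1803 px [324. 217.] med [ 0.5769 -0.152   0.0927] rect [ 577.2 -158.3] [103.5  19.5] 86.9
15813 px [358. 209.] med [ 0.5719 -0.1286  0.0771] rect [ 579.1 -126.7] [173.9  83.1] 89.4
w6
5652 px [391. 238.] med [ 0.5748 -0.1013  0.0992] rect [ 566.3 -140. ] [107.2  52.5] 86.3
653 px [221. 250.] med [ 0.5736 -0.2008  0.0952] rect [ 574.8 -201.5] [10.2 19.6] 86.6
23445 px [366. 225.] med [ 0.5646 -0.1197  0.077 ] rect [ 579.3 -125. ] [173.9  77.2] 86.8
now
5058 px [399. 238.] med [ 0.5751 -0.1     0.0995] rect [ 568.2 -118.9] [64.8 52.6] 87.5
654 px [215. 250.] med [ 0.5736 -0.2007  0.0951] rect [ 574.7 -201.5] [10.2 19.7] 86.2
513 px [265. 247.] med [ 0.5739 -0.1734  0.092 ] rect [ 574.8 -171.6] [39.   9.9] 90.0
3097 px [283. 271.] med [ 0.5703 -0.1647  0.1307] rect [ 576.2 -164.7] [40.4 23.2] 88.0
((637.7879638671875, -16.644363403320312), (410.74322509765625, 186.22813415527344), 87.24451446533203) [ 0.53581444 -0.22371431]
((634.0452880859375, -16.474212646484375), (410.7669982910156, 185.22930908203125), 88.45809173583984) [ 0.53639166 -0.22302651]
```

```bash
for i in 1 2 3 4; do python3 -m jog '[{"x":0,"y":0.1,"z":0,"rx":0,"ry":0,"rz":0},{"x":0,"y":0,"z":0,"rx":0,"ry":0,"rz":0}]' | sed -n '2p;4p'; done
```

```text
tool_pos: [0.5766, -0.1644, 0.1089]
ft_force: [-0.5, -2.6, 6.6]
tool_pos: [0.5766, -0.1634, 0.1089]
ft_force: [-1.0, -2.2, 5.4]
tool_pos: [0.5767, -0.1624, 0.1089]
ft_force: [-0.9, -2.4, 7.3]
tool_pos: [0.5767, -0.1615, 0.1089]
ft_force: [-1.4, -2.2, 5.8]
```

```bash
python3 -c "
from h import *
snap('wrist','w8.png')
for n in ('w5','w6','w7','w8'):
  c=load(n);W=cloud(c);im=c['image'].astype(int);m=(im[...,0]>im[...,2]*1.5)&(im[...,0]>50)&(W[...,2]>.107)&(W[...,2]<.14)&(W[...,0]<.6)&(W[...,1]<-.12)
  q=W[m];v,u=np.nonzero(m);print(n,len(q),np.round(np.median(q,0),4),q[:,1].min(),q[:,1].max(),np.median(u),np.median(v))
  m=(im[...,0]>im[...,2]*1.5)&(W[...,2]>.085)&(W[...,2]<.107)&(abs(W[...,0]-.575)<.012)&(W[...,1]>-.135)&(W[...,1]<-.06)
  q=W[m]; h,e=np.histogram(q[:,1],bins=np.arange(-.135,-.06,.005)); z=[round(float(np.median(q[(q[:,1]>a)&(q[:,1]<a+.005),2])),4) if k>3 else None for a,k in zip(e,h)]; print(z)
"
```

```text
w5 394 [ 0.5754 -0.1836  0.1334] -0.19127454010168782 -0.1766119482543552 286.0 236.0
[0.0922, 0.092, 0.0922, 0.0922, 0.0951, 0.095, 0.0999, 0.1, 0.1002, 0.1001, None, None, None, None, None]
w6 811 [ 0.5761 -0.1677  0.1334] -0.18781174262504713 -0.14738672657596666 283.0 289.0
[0.0917, 0.0917, 0.0915, 0.0923, 0.0952, 0.0948, 0.0995, 0.1001, 0.1001, 0.1, None, None, None, None, None]
w7 817 [ 0.5764 -0.1647  0.1335] -0.1847018362808602 -0.14442451541384793 283.0 289.0
[0.0921, 0.0917, 0.0917, 0.0922, 0.0951, 0.0947, 0.0994, 0.1001, 0.1, 0.1, None, None, None, None, None]
w8 815 [ 0.5766 -0.1608  0.1334] -0.18069586903934506 -0.14028924774056228 283.0 289.0
[0.0918, 0.092, 0.0917, 0.0921, 0.0952, 0.0947, 0.0995, 0.1001, 0.1001, 0.1, None, None, None, None, None]
```

The camera confirms that the bolt follows the grip and already runs at about 2.5 N. I'll still draw it back and make three proper back-and-forth strokes before throwing it.

```bash
f(){ sed -n '1,2p;4p;6p'|tr '\n' ' '; echo; }
python3 -m jog '[{"x":0,"y":-0.7,"z":0,"rx":0,"ry":0,"rz":0},{"x":0,"y":-0.7,"z":0,"rx":0,"ry":0,"rz":0},{"x":0,"y":-0.7,"z":0,"rx":0,"ry":0,"rz":0},{"x":0,"y":0,"z":0,"rx":0,"ry":0,"rz":0}]'|f
python3 -m jog '[{"x":0,"y":0.5,"z":0,"rx":0,"ry":0,"rz":0},{"x":0,"y":0.5,"z":0,"rx":0,"ry":0,"rz":0},{"x":0,"y":0,"z":0,"rx":0,"ry":0,"rz":0}]'|f
python3 -m jog '[{"x":0,"y":-0.5,"z":0,"rx":0,"ry":0,"rz":0},{"x":0,"y":-0.4,"z":0,"rx":0,"ry":0,"rz":0},{"x":0,"y":0,"z":0,"rx":0,"ry":0,"rz":0}]'|f
```

```text
time: 35.95 tool_pos: [0.5757, -0.1804, 0.1088] ft_force: [-1.2, 2.2, 7.9] finger_force: 59.5 
time: 36.33 tool_pos: [0.5761, -0.1727, 0.1089] ft_force: [-1.5, -2.6, 8.4] finger_force: 59.5 
time: 36.7 tool_pos: [0.5757, -0.1803, 0.1089] ft_force: [-0.9, 0.5, 7.6] finger_force: 59.6
```

```bash
f(){ sed -n '1,2p;4p;6p'|tr '\n' ' '; echo; }
python3 -m jog '[{"x":0,"y":0.7,"z":0,"rx":0,"ry":0,"rz":0},{"x":0,"y":0.7,"z":0,"rx":0,"ry":0,"rz":0},{"x":0,"y":0,"z":0,"rx":0,"ry":0,"rz":0},{"x":0,"y":-0.5,"z":0,"rx":0,"ry":0,"rz":0},{"x":0,"y":-0.5,"z":0,"rx":0,"ry":0,"rz":0},{"x":0,"y":0,"z":0,"rx":0,"ry":0,"rz":0}]'|f
python3 -m jog '[{"x":0,"y":0.7,"z":0,"rx":0,"ry":0,"rz":0},{"x":0,"y":0.7,"z":0,"rx":0,"ry":0,"rz":0},{"x":0,"y":0,"z":0,"rx":0,"ry":0,"rz":0},{"x":0,"y":-0.5,"z":0,"rx":0,"ry":0,"rz":0},{"x":0,"y":-0.5,"z":0,"rx":0,"ry":0,"rz":0},{"x":0,"y":0,"z":0,"rx":0,"ry":0,"rz":0}]'|f
python3 -m jog '[{"x":0,"y":0.6,"z":0,"rx":0,"ry":0,"rz":0},{"x":0,"y":0.6,"z":0,"rx":0,"ry":0,"rz":0},{"x":0,"y":0.6,"z":0,"rx":0,"ry":0,"rz":0},{"x":0,"y":0.5,"z":0,"rx":0,"ry":0,"rz":0},{"x":0,"y":0,"z":0,"rx":0,"ry":0,"rz":0}]'|f
for i in 1 2 3; do python3 -m jog '[{"x":0,"y":0.2,"z":0,"rx":0,"ry":0,"rz":0},{"x":0,"y":0,"z":0,"rx":0,"ry":0,"rz":0}]'|f; done
```

```text
time: 37.45 tool_pos: [0.576, -0.1749, 0.1088] ft_force: [-1.3, 3.4, 6.6] finger_force: 59.7 
time: 38.2 tool_pos: [0.5761, -0.1723, 0.1088] ft_force: [-1.4, 0.9, 8.5] finger_force: 59.9 
time: 38.83 tool_pos: [0.5774, -0.1497, 0.1088] ft_force: [-2.1, -0.4, 8.4] finger_force: 59.8 
time: 39.08 tool_pos: [0.5775, -0.1482, 0.1089] ft_force: [-1.8, -1.9, 8.0] finger_force: 59.8 
time: 39.33 tool_pos: [0.5776, -0.1463, 0.1089] ft_force: [-1.1, -1.6, 8.5] finger_force: 59.9 
time: 39.58 tool_pos: [0.5777, -0.1443, 0.1088] ft_force: [-1.7, -1.6, 7.4] finger_force: 59.9
```

```bash
f(){ sed -n '1,2p;4p;6p'|tr '\n' ' '; echo; }
for i in 1 2 3; do python3 -m jog '[{"x":0,"y":0.15,"z":0,"rx":0,"ry":0,"rz":0},{"x":0,"y":0,"z":0,"rx":0,"ry":0,"rz":0}]'|f; done
```

```text
time: 39.83 tool_pos: [0.5778, -0.1429, 0.1089] ft_force: [-1.4, -1.4, 8.9] finger_force: 59.9 
time: 40.08 tool_pos: [0.5778, -0.1421, 0.1088] ft_force: [-1.3, -3.3, 9.4] finger_force: 59.9 
time: 40.33 tool_pos: [0.5778, -0.1421, 0.1088] ft_force: [-2.1, -6.7, 8.6] finger_force: 60.0
```

The bolt stopped dead at -0.1421, which is 42 mm of travel, so it is home. I'll release it, rise, and measure the cleat and caddies.

```bash
python3 -m jog '[{"x":0,"y":0,"z":0,"rx":0,"ry":0,"rz":0},{"x":0,"y":0,"z":0,"rx":0,"ry":0,"rz":0},{"x":0,"y":0,"z":0,"rx":0,"ry":0,"rz":0}]' 0.45 && python3 -m jog '[{"x":0,"y":0,"z":-3,"rx":0,"ry":0,"rz":0},{"x":0,"y":0,"z":-4,"rx":0,"ry":0,"rz":0},{"x":2,"y":0,"z":-5,"rx":0,"ry":0,"rz":0},{"x":3,"y":3,"z":-4,"rx":0,"ry":0,"rz":0},{"x":3,"y":4,"z":-4,"rx":0,"ry":0,"rz":0},{"x":3,"y":4,"z":0,"rx":0,"ry":0,"rz":0},{"x":3,"y":4,"z":0,"rx":0,"ry":0,"rz":0},{"x":0,"y":0,"z":0,"rx":0,"ry":0,"rz":0}]' >/dev/null
python3 - <<'E'
from h import *
st()
c=snap('scene','s9.png');
blobs(c,.112,.14,[.55,.6,-.2,-.1],5)
W=cloud(c)
# station frame yaw -3, origin
a=np.radians(-3.0);Rz=np.array([[np.cos(a),-np.sin(a)],[np.sin(a),np.cos(a)]])
for n in ('s9','s4'):
  W=cloud(load(n)); L=(W[...,:2]-[.558,-.0145])@Rz; Z=W[...,2]
  for yc in (-.15,-.1,0,.1):
    m=(abs(L[...,1]-yc)<.012)&(L[...,0]>.06)&(L[...,0]<.26)&(Z>.07)&(Z<.23)
    q=np.c_[L[m][:,0],Z[m]]*1000; q=q[np.argsort(q[:,1])]
    b=(q[:,1]//6).astype(int); print(n,yc,[(round(float(np.median(q[b==k,1]))),round(float(np.median(q[b==k,0]))),int(q[b==k,0].max()-q[b==k,0].min())) for k in np.unique(b)])
for n in ('s9',):
  c=load(n)
  for z in ((.105,.125),(.092,.104)): blobs(c,*z,[.36,.62,.2,.55],12)
E
```

```text
time: 40.7
tool_pos: [0.5772, -0.1383, 0.1074]
ee_rot: [-0.083, -3.135, -0.001]
ft_force: [-0.9, 0.1, -0.0]
grip_width: 0.0382
finger_force: 0.0
41.7 [0.4452 0.0212 0.3082] [-7.400e-02 -3.137e+00  2.000e-03] F [ 0.5 -0.4 -0.6] w 0.0384 0.0
[[-0.999, 0.047, -0.004], [0.047, 0.999, -0.001], [0.004, -0.001, -1.0]]
52 px [305. 246.] med [ 0.5757 -0.147   0.1303] rect [ 578.  -143.2] [14.9 14.1] 24.9
s9 -0.15 [(77, 94, 64), (80, 95, 70), (86, 130, 67), (93, 132, 5), (100, 135, 6), (104, 135, 3), (111, 137, 4), (116, 138, 4), (121, 137, 2), (142, 131, 3), (147, 130, 5), (152, 132, 20), (160, 136, 22), (166, 138, 21), (171, 139, 21), (176, 155, 21), (184, 156, 5), (189, 158, 6), (196, 163, 22), (200, 167, 17)]
s9 -0.1 [(77, 93, 59), (80, 96, 71), (86, 129, 70), (93, 132, 7), (99, 135, 3), (104, 136, 4), (111, 138, 4), (117, 139, 5), (136, 133, 0), (142, 130, 3), (147, 132, 4), (154, 133, 20), (159, 149, 22), (164, 138, 21), (172, 151, 21), (177, 155, 20), (184, 156, 5), (188, 158, 5), (196, 161, 21), (200, 166, 17)]
s9 0 [(77, 99, 67), (81, 96, 71), (85, 131, 31), (94, 132, 5), (99, 135, 5)
[... 1417 characters left out ...]
9), (184, 157, 4), (190, 158, 6), (196, 163, 19), (199, 165, 16)]
s4 0.1 [(77, 88, 61), (81, 95, 71), (86, 130, 39), (93, 132, 2), (99, 134, 3), (106, 136, 4), (111, 137, 4), (117, 139, 2), (121, 139, 2), (141, 130, 0), (146, 130, 5), (152, 133, 4), (160, 135, 19), (165, 150, 20), (171, 139, 21), (176, 155, 21), (184, 157, 4), (190, 158, 4), (196, 165, 21), (199, 166, 14)]
69 px [205. 139.] med [0.5203 0.4205 0.1115] rect [521.4 421.6] [21.3 45.1] 64.1
75 px [195. 179.] med [0.4248 0.2458 0.1131] rect [425.3 247.3] [19.2 44.8] 72.9
72 px [209. 145.] med [0.531  0.4122 0.0982] rect [520.6 394.6] [62.9 48.8] 84.5
207 px [205. 180.] med [0.4588 0.2435 0.0998] rect [441.8 253.1] [92.5 71.4] 74.5
```

The bolt knob is now at y = -0.143, so it is home. One caddy was knocked aside, to (0.425,0.247). I'll move above it and measure with the wrist camera.

```bash
python3 -c "
from h import *
plan([.425,.246,.25],162.9)"; python3 -m jog '[{"x":0,"y":2.5,"z":0,"rx":0,"ry":0,"rz":7},{"x":0,"y":2.5,"z":0,"rx":0,"ry":0,"rz":7.4},{"x":1,"y":3,"z":1,"rx":0,"ry":0,"rz":0},{"x":1,"y":3,"z":1,"rx":0,"ry":0,"rz":0},{"x":1,"y":3,"z":1,"rx":0,"ry":0,"rz":0},{"x":1,"y":3,"z":1,"rx":0,"ry":0,"rz":0},{"x":1,"y":3,"z":1,"rx":0,"ry":0,"rz":0},{"x":1,"y":2,"z":1,"rx":0,"ry":0,"rz":0}]' 0.45 >/dev/null;  python3 -m jog '[{"x":0,"y":0,"z":0,"rx":0,"ry":0,"rz":0},{"x":0,"y":0,"z":0,"rx":0,"ry":0,"rz":0}]'; python3 -c "
from h import *
plan([.425,.246,.25],162.9)
c=snap('wrist','w10.png'); b=[.3,.55,.12,.4]
blobs(c,.108,.125,b,40);blobs(c,.09,.104,b,40);blobs(c,.04,.056,b,40)"
```

```text
turn [-0.12 -0.23 14.22] shift after [ 8.74 21.07  5.79]
time: 43.0
tool_pos: [0.4472, 0.2463, 0.2472]
ee_rot: [-0.478, -3.099, 0.002]
ft_force: [-0.6, -0.3, -0.3]
grip_width: 0.0387
finger_force: 0.0
turn [-0.12 -0.31 -0.45] shift after [ 2.12 -0.68 -0.28]
782 px [282. 171.] med [0.4234 0.2529 0.1137] rect [425.1 252.4] [14.  46.1] 74.5
2822 px [283. 206.] med [0.4588 0.2425 0.0992] rect [459.5 242.9] [99.2 27.4] 73.9
830 px [442. 239.] med [0.5385 0.381  0.0987] rect [540.5 384.5] [34.3 26.1] 75.2
135 px [205.  99.] med [0.3417 0.1989 0.0487] rect [339.4 192.3] [15.2 64.3] 58.9
412 px [138. 107.] med [0.3227 0.1249 0.0475] rect [334.9 135.2] [68.5 19.9] 25.6
1364 px [283. 153.] med [0.4094 0.2603 0.049 ] rect [420.3 253.6] [99.9 56.4] 74.3
619 px [306. 161.] med [0.4301 0.2771 0.0524] rect [430.3 277. ] [28.9 28.4] 73.9
835 px [421. 195.] med [0.5063 0.3895 0.0489] rect [502.3 388.1] [30.2 61.5] 83.8
```

View pics/w10.png

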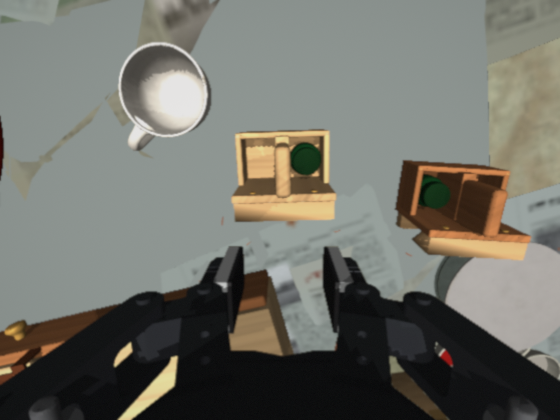

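The wrist view shows caddy_a (light wood, jar) at (283,175) and caddy_c (mid-brown, jar) at (460,205), both with the strip at the back. I'll grip caddy_a, whose handle is at (0.425,0.2525) with yaw -15.8°.

```bash
python3 -m jog '[{"x":1.1,"y":0,"z":2,"rx":0,"ry":0,"rz":-1.6},{"x":1.1,"y":0,"z":2,"rx":0,"ry":0,"rz":0},{"x":0,"y":0,"z":3,"rx":0,"ry":0,"rz":0},{"x":0,"y":0,"z":0,"rx":0,"ry":0,"rz":0}]' 0.45 >/dev/null; python3 -c "
from h import *
plan([.425,.2525,.08],164.2)
c=snap('wrist','w11.png'); b=[.3,.55,.12,.4]
blobs(c,.108,.125,b,40);blobs(c,.09,.104,b,40)"
```

```text
turn [-0.23 -0.38 -0.16] shift after [0.01 0.07 9.65]
1236 px [284. 220.] med [0.4229 0.2531 0.1137] rect [424.5 252.8] [13.6 45.2] 73.5
72 px [284. 186.] med [0.4031 0.2591 0.0967] rect [404.3 258.8] [13.3  3.5] 70.1
3032 px [283. 258.] med [0.458  0.2415 0.099 ] rect [459.2 243. ] [99.8 27.6] 74.5
1259 px [481. 303.] med [0.5365 0.3817 0.0987] rect [539.6 384.4] [34.1 24.2] 74.1
```

```bash
python3 -m jog '[{"x":0,"y":0.1,"z":3.5,"rx":0,"ry":-0.4,"rz":0},{"x":0,"y":0,"z":3.5,"rx":0,"ry":0,"rz":0},{"x":0,"y":0,"z":2.6,"rx":0,"ry":0,"rz":0},{"x":0,"y":0,"z":0,"rx":0,"ry":0,"rz":0},{"x":0,"y":0,"z":0,"rx":0,"ry":0,"rz":0}]' 0.45 && python3 -m jog '[{"x":0,"y":0,"z":0,"rx":0,"ry":0,"rz":0},{"x":0,"y":0,"z":0,"rx":0,"ry":0,"rz":0},{"x":0,"y":0,"z":0,"rx":0,"ry":0,"rz":0},{"x":0,"y":0,"z":0,"rx":0,"ry":0,"rz":0}]' 0 && python3 -m jog '[{"x":0,"y":0,"z":-2,"rx":0,"ry":0,"rz":0},{"x":0,"y":0,"z":-4,"rx":0,"ry":0,"rz":0},{"x":0,"y":0,"z":-4,"rx":0,"ry":0,"rz":0},{"x":0,"y":0,"z":-5,"rx":0,"ry":0,"rz":0},{"x":0,"y":0,"z":-5,"rx":0,"ry":0,"rz":0},{"x":0,"y":0,"z":0,"rx":0,"ry":0,"rz":0}]'; python3 -c "
from h import *
S0=np.array([.558,-.0105,0]);Rs=Ro.from_euler('z',-3,degrees=True)
O=S0+Rs.apply([.153,0,.1698]); print('cleatO',O)
print(bot.read_state()['q'])"
```

```text
time: 44.22
tool_pos: [0.4262, 0.2552, 0.0831]
ee_rot: [0.434, 3.108, 0.0]
ft_force: [-0.1, -0.3, -0.2]
grip_width: 0.0385
finger_force: 0.0
time: 44.72
tool_pos: [0.4255, 0.2544, 0.0822]
ee_rot: [0.434, 3.109, -0.003]
ft_force: [-1.0, -3.1, 6.6]
grip_width: 0.0132
finger_force: 61.2
time: 45.48
tool_pos: [0.4257, 0.2566, 0.2847]
ee_rot: [0.433, 3.105, 0.004]
ft_force: [0.5, 0.2, -4.3]
grip_width: 0.0131
finger_force: 59.7
cleatO [ 0.71079032 -0.0185074   0.1698    ]
[ 0.11782826  0.37635918 -1.01175588  1.73553298  0.34345049  1.21356315
  0.31052026]
```

```bash
cat >> h.py <<'E'
S0=np.array([.558,-.0105,0]);Rs=Ro.from_euler('z',-3,degrees=True)
O=S0+Rs.apply([.153,0,.1698]); Rc=Rs*Ro.from_euler('y',15,degrees=True)
Rtc=Ro.from_matrix(np.diag([-1,1,-1.]))   # tool in caddy
def wp(y,tx,tz,th,hx=0.,hz=.0822,dy=0):
    Rk=Rc*Ro.from_euler('y',th,degrees=True)
    tip=O+Rc.apply([tx/1e3,y,tz/1e3]); org=tip-Rk.apply([.05,0,.06])
    return org+Rk.apply([hx,dy,hz]), Rk*Rtc
def steps(wps,y,start=None,**k):
    s=bot.read_state(); p,R=(s['tool_pos'],Ro.from_rotvec(s['ee_rot'])) if start is None else wp(y,*start,**k)
    for w in wps:
        q,Q=wp(y,*w,**k); print(w,'at',np.round(q,3),'shift cm',np.round(R.inv().apply(q-p)*100,2),'turn',np.round(np.degrees((R.inv()*Q).as_rotvec()),2)); p,R=q,Q
E
python3 -c "
from h import *
W=[(-90,50,-15),(-60,20,18),(-10,11,18),(-9,1,13),(-7,-8,8),(-2,-14,1),(-1,-17,0)]
steps(W,.125)"
```

```text
(-90, 50, -15) at [0.594 0.113 0.264] shift cm [-20.06  -9.25   2.2 ] turn [  0.16   0.37 -12.87]
(-60, 20, 18) at [0.635 0.111 0.25 ] shift cm [-4.14 -0.    1.31] turn [ 0. 33.  0.]
(-10, 11, 18) at [0.681 0.108 0.229] shift cm [-5.03  0.   -0.69] turn [0. 0. 0.]
(-9, 1, 13) at [0.675 0.109 0.216] shift cm [-0.23 -0.    1.36] turn [-0. -5. -0.]
(-7, -8, 8) at [0.671 0.109 0.204] shift cm [-0.22 -0.    1.28] turn [ 0. -5.  0.]
(-2, -14, 1) at [0.67  0.109 0.192] shift cm [-0.35  0.    1.15] turn [ 0. -7. -0.]
(-1, -17, 0) at [0.669 0.109 0.188] shift cm [-0.07  0.    0.39] turn [-0. -1. -0.]
```

```bash
python3 -m jog '[{"x":-2.5,"y":-1.2,"z":0,"rx":0,"ry":0,"rz":0},{"x":-2.5,"y":-1.2,"z":0,"rx":0,"ry":0,"rz":0},{"x":-2.5,"y":-1.2,"z":0,"rx":0,"ry":0,"rz":0},{"x":-2.5,"y":-1.1,"z":0,"rx":0,"ry":0,"rz":0},{"x":-2.5,"y":-1.1,"z":0,"rx":0,"ry":0,"rz":0},{"x":-2.5,"y":-1.1,"z":0,"rx":0,"ry":0,"rz":0},{"x":-2.5,"y":-1.1,"z":0.5,"rx":0,"ry":0,"rz":0},{"x":-2.5,"y":-1.2,"z":0.5,"rx":0,"ry":0,"rz":0}]' >/dev/null;  python3 -m jog '[{"x":0,"y":0,"z":0,"rx":0,"ry":0,"rz":-6.4},{"x":0,"y":0,"z":0,"rx":0,"ry":0,"rz":-6.4},{"x":0,"y":0,"z":0,"rx":0,"ry":8,"rz":0},{"x":0,"y":0,"z":0,"rx":0,"ry":8,"rz":0},{"x":0,"y":0,"z":0,"rx":0,"ry":8,"rz":0},{"x":0,"y":0,"z":0,"rx":0,"ry":8,"rz":0},{"x":0,"y":0,"z":0,"rx":0,"ry":0,"rz":0},{"x":0,"y":0,"z":0,"rx":0,"ry":0,"rz":0}]'; python3 -c "
from h import *
W=[(-60,20,18),(-10,11,18),(-9,1,13),(-7,-8,8),(-2,-14,1),(-1,-17,0)]
steps(W,.125);print(bot.read_state()['q']);snap('scene','s12.png')"
```

```text
time: 47.48
tool_pos: [0.5917, 0.112, 0.272]
ee_rot: [-0.068, -2.584, -0.017]
ft_force: [0.2, 0.0, -3.5]
grip_width: 0.0132
finger_force: 61.4
(-60, 20, 18) at [0.635 0.111 0.25 ] shift cm [-4.8   0.09 -0.46] turn [-0.1   1.07 -0.04]
(-10, 11, 18) at [0.681 0.108 0.229] shift cm [-5.03  0.   -0.69] turn [0. 0. 0.]
(-9, 1, 13) at [0.675 0.109 0.216] shift cm [-0.23 -0.    1.36] turn [-0. -5. -0.]
(-7, -8, 8) at [0.671 0.109 0.204] shift cm [-0.22 -0.    1.28] turn [ 0. -5.  0.]
(-2, -14, 1) at [0.67  0.109 0.192] shift cm [-0.35  0.    1.15] turn [ 0. -7. -0.]
(-1, -17, 0) at [0.669 0.109 0.188] shift cm [-0.07  0.    0.39] turn [-0. -1. -0.]
[ 0.11188478  0.86248932 -0.73220236  0.95804967  0.24718146  1.96379965
  1.00367974]
```

View pics/s12.png

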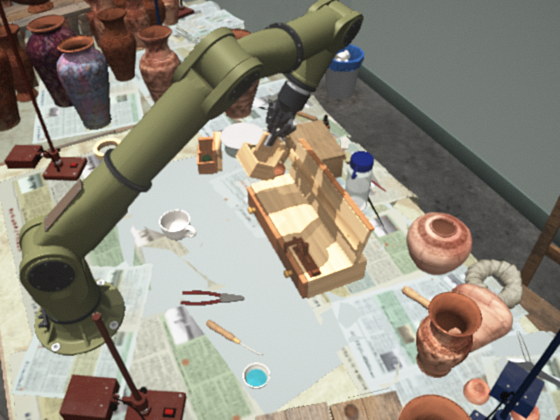

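The scene shows caddy_a held tilted at (265,155), in front of the board. Joint 6 is at its limit, so I'll take some tilt off before going on.

```bash
python3 -m jog '[{"x":0,"y":0,"z":0,"rx":0,"ry":-6,"rz":0},{"x":0,"y":0,"z":0,"rx":0,"ry":-5.5,"rz":0},{"x":0,"y":0,"z":0,"rx":0,"ry":0,"rz":0}]'; python3 -c "
from h import *
W=[(-50,15,6),(-10,5,6),(-6,-6,5),(-2,-14,1),(-1,-17,0)]
steps(W,.125);print(bot.read_state()['q'])"
```

```text
time: 47.9
tool_pos: [0.5905, 0.1122, 0.2754]
ee_rot: [-0.071, -2.788, -0.011]
ft_force: [0.1, 0.7, -4.1]
grip_width: 0.0135
finger_force: 61.4
(-50, 15, 6) at [0.634 0.111 0.236] shift cm [-5.48  0.07  2.2 ] turn [-0.08  0.8   0.05]
(-10, 5, 6) at [0.67  0.109 0.216] shift cm [-4.08  0.    0.58] turn [0. 0. 0.]
(-6, -6, 5) at [0.671 0.109 0.204] shift cm [-0.47 -0.    1.14] turn [ 0. -1.  0.]
(-2, -14, 1) at [0.67  0.109 0.192] shift cm [-0.33  0.    1.12] turn [ 0. -4. -0.]
(-1, -17, 0) at [0.669 0.109 0.188] shift cm [-0.07  0.    0.39] turn [-0. -1. -0.]
[ 0.16094951  0.72934809 -0.75298231  1.15183339  0.28851448  1.72696248
  0.99630752]
```

```bash
python3 -m jog '[{"x":-1.8,"y":0,"z":0.7,"rx":0,"ry":0.4,"rz":0},{"x":-1.8,"y":0,"z":0.7,"rx":0,"ry":0.4,"rz":0},{"x":-1.9,"y":0,"z":0.8,"rx":0,"ry":0,"rz":0},{"x":0,"y":0,"z":0,"rx":0,"ry":0,"rz":0},{"x":0,"y":0,"z":0,"rx":0,"ry":0,"rz":0}]'; python3 -c "
from h import *
W=[(-10,5,6),(-6,-6,5),(-2,-14,1),(-1,-17,0)]
steps(W,.125);print(bot.read_state()['q'])
c=snap('scene','s13.png');W=cloud(c); L=Rs.inv().apply(W.reshape(-1,3)-S0)
L=Rc.inv().apply(W.reshape(-1,3)-O)*1000
m=(abs(L[:,1]-125)<60)&(L[:,0]>-130)&(L[:,0]<-18)&(L[:,2]>-80)&(L[:,2]<90);q=L[m]
for z in range(-80,90,10):
  k=q[(q[:,2]>=z)&(q[:,2]<z+10)]
  if len(k)>5: print(z,len(k),np.round(k.min(0)),np.round(k.max(0)))
cv2.imwrite('pics/s13c.png',cv2.resize(c['image'][110:230,210:380],None,fx=4.5,fy=4.5)[...,::-1])"
```

```text
time: 48.52
tool_pos: [0.6355, 0.1098, 0.2316]
ee_rot: [-0.074, -2.769, -0.012]
ft_force: [-0.1, 0.7, -3.5]
grip_width: 0.0133
finger_force: 61.3
(-10, 5, 6) at [0.67  0.109 0.216] shift cm [-3.82  0.09  0.2 ] turn [-0.04 -0.28 -0.07]
(-6, -6, 5) at [0.671 0.109 0.204] shift cm [-0.47 -0.    1.14] turn [ 0. -1.  0.]
(-2, -14, 1) at [0.67  0.109 0.192] shift cm [-0.33  0.    1.12] turn [ 0. -4. -0.]
(-1, -17, 0) at [0.669 0.109 0.188] shift cm [-0.07  0.    0.39] turn [-0. -1. -0.]
[ 0.12640244  0.83852337 -0.72437197  1.04190998  0.33034904  1.74594624
  1.02432329]
-50 9 [-99.  73. -46.] [-74.  80. -40.]
-40 61 [-130.   70.  -39.] [-55.  80. -31.]
-30 85 [-130.   70.  -30.] [-18. 120. -20.]
-20 76 [-127.   72.  -20.] [-18. 123. -10.]
-10 131 [-130.   66.  -10.] [-18. 173.  -0.]
0 164 [-130.   71.    0.] [-20. 174.  10.]
10 126 [-130.   68.   10.] [-49. 167.  20.]
20 97 [-128.   71.   20.] [-48. 127.  30.]
30 98 [-121.   72.   30.] [-48. 129.  40.]
40 100 [-119.   71.   40.] [-43. 129.  50.]
50 150 [-118.   68.   50.] [-45. 168.  60.]
60 55 [-117.   99.   60.] [-75. 140.  70.]
70 48 [-116.  102.   70.] [-89. 139.  79.]
80 55 [-106.   81.   82.] [-79. 158.  90.]
```

View pics/s13c.png

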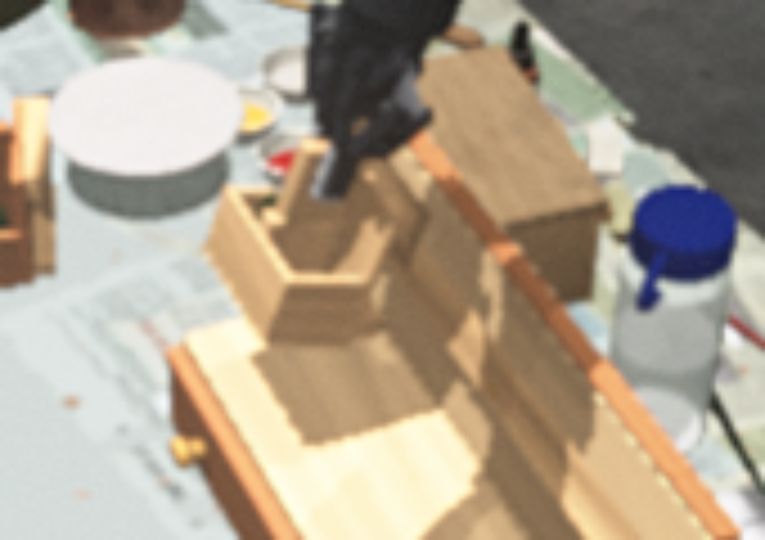

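The crop shows caddy_a tilted and held in front of the cleat, left of the middle, with its strip just above the groove level. Next I'll bring it in.

```bash
f(){ sed -n '1,2p;4p;5p'|tr '\n' ' '; echo; }
python3 -m jog '[{"x":-1.3,"y":0,"z":0,"rx":0,"ry":0,"rz":0},{"x":-1.3,"y":0,"z":0.1,"rx":0,"ry":0,"rz":0},{"x":-1.2,"y":0.1,"z":0.1,"rx":0,"ry":-0.3,"rz":0},{"x":0,"y":0,"z":0,"rx":0,"ry":0,"rz":0},{"x":0,"y":0,"z":0,"rx":0,"ry":0,"rz":0}]'|f; python3 -c "
from h import *
steps([(-10,5,6),(-6,-6,5),(-2,-14,1),(-1,-17,0)],.125);print(bot.read_state()['q'])"
```

```text
time: 49.2 tool_pos: [0.6702, 0.1087, 0.2167] ft_force: [0.5, -0.2, -3.2] grip_width: 0.0133 
(-10, 5, 6) at [0.67  0.109 0.216] shift cm [-0.04  0.01  0.07] turn [-0.04  0.13 -0.08]
(-6, -6, 5) at [0.671 0.109 0.204] shift cm [-0.47 -0.    1.14] turn [ 0. -1.  0.]
(-2, -14, 1) at [0.67  0.109 0.192] shift cm [-0.33  0.    1.12] turn [ 0. -4. -0.]
(-1, -17, 0) at [0.669 0.109 0.188] shift cm [-0.07  0.    0.39] turn [-0. -1. -0.]
[ 0.09696966  0.90173247 -0.7078213   0.92933319  0.36141315  1.78314447
  1.0531512 ]
```

No contact so far; the strip is over the groove. Lowering.

```bash
f(){ sed -n '1,2p;4p;5p'|tr '\n' ' '; echo; }
python3 -m jog '[{"x":-0.2,"y":0,"z":0.6,"rx":0,"ry":-0.5,"rz":0},{"x":-0.3,"y":0,"z":0.6,"rx":0,"ry":-0.5,"rz":0},{"x":0,"y":0,"z":0,"rx":0,"ry":0,"rz":0}]'|f
python3 -m jog '[{"x":-0.2,"y":0,"z":0.6,"rx":0,"ry":-2,"rz":0},{"x":-0.1,"y":0,"z":0.5,"rx":0,"ry":-2,"rz":0},{"x":0,"y":0,"z":0,"rx":0,"ry":0,"rz":0}]'|f; python3 -c "
from h import *
steps([(-2,-14,1),(-1,-17,0)],.125)"
```

```text
time: 49.58 tool_pos: [0.6705, 0.108, 0.2026] ft_force: [-0.1, 0.2, -3.6] grip_width: 0.013 
time: 49.95 tool_pos: [0.6709, 0.1084, 0.1926] ft_force: [4.0, 1.4, -2.4] grip_width: 0.0131 
(-2, -14, 1) at [0.67  0.109 0.192] shift cm [0.08 0.04 0.1 ] turn [-0.02  0.26 -0.12]
(-1, -17, 0) at [0.669 0.109 0.188] shift cm [-0.07  0.    0.39] turn [-0. -1. -0.]
```

```bash
f(){ sed -n '1,2p;4p;5p'|tr '\n' ' '; echo; }
python3 -m jog '[{"x":-0.1,"y":0,"z":0.3,"rx":0,"ry":-1,"rz":0},{"x":0,"y":0,"z":0,"rx":0,"ry":0,"rz":0}]'|f
python3 -m jog '[{"x":0,"y":0,"z":0.2,"rx":0,"ry":0,"rz":0},{"x":0,"y":0,"z":0,"rx":0,"ry":0,"rz":0}]'|f; python3 -c "
from h import *
steps([(-1,-17,0)],.125)"
```

```text
time: 50.2 tool_pos: [0.6713, 0.1084, 0.1894] ft_force: [6.1, 0.0, 1.2] grip_width: 0.0134 
time: 50.45 tool_pos: [0.6715, 0.1085, 0.1884] ft_force: [7.3, -0.3, 6.0] grip_width: 0.0133 
(-1, -17, 0) at [0.669 0.109 0.188] shift cm [0.19 0.02 0.09] turn [ 0.02  0.38 -0.16]
```

```bash
f(){ sed -n '1,2p;4p;5p'|tr '\n' ' '; echo; }
python3 -m jog '[{"x":0,"y":0,"z":0,"rx":0,"ry":0,"rz":0},{"x":0,"y":0,"z":0,"rx":0,"ry":0,"rz":0},{"x":0,"y":0,"z":0,"rx":0,"ry":0,"rz":0},{"x":0,"y":0,"z":0,"rx":0,"ry":0,"rz":0}]' 0.4|f
python3 -m jog '[{"x":0,"y":0,"z":-2,"rx":0,"ry":0,"rz":0},{"x":0,"y":0,"z":-3,"rx":0,"ry":0,"rz":0},{"x":0,"y":0,"z":-3,"rx":0,"ry":0,"rz":0},{"x":2,"y":0,"z":-3,"rx":0,"ry":0,"rz":0},{"x":4,"y":0,"z":0,"rx":0,"ry":-5,"rz":0},{"x":4,"y":0,"z":0,"rx":0,"ry":-5,"rz":0},{"x":4,"y":1,"z":0,"rx":0,"ry":-5,"rz":0},{"x":0,"y":2,"z":0,"rx":0,"ry":0,"rz":0}]'|f; python3 -c "
from h import *
c=snap('scene','s14.png');W=cloud(c)
L=Rc.inv().apply(W.reshape(-1,3)-O)*1000
m=(abs(L[:,1]-125)<70)&(L[:,0]>-130)&(L[:,0]<20)&(L[:,2]>-90)&(L[:,2]<90);q=L[m]
for z in range(-90,60,10):
  k=q[(q[:,2]>=z)&(q[:,2]<z+10)&(q[:,0]<-17)]
  if len(k)>5: print(z,len(k),np.round(np.percentile(k,3,axis=0)),np.round(np.percentile(k,97,axis=0)))
k=q[(q[:,2]>26)&(q[:,2]<60)]; print('handle',np.round(np.median(k,0)),len(k))
b=[.36,.65,.3,.55]
blobs(c,.105,.125,b,12);blobs(c,.092,.104,b,12)
st()"
```

```text
time: 50.95 tool_pos: [0.6693, 0.1085, 0.1866] ft_force: [-0.0, -0.1, 0.9] grip_width: 0.0341 
time: 51.95 tool_pos: [0.5567, 0.1443, 0.3195] ft_force: [0.9, 0.0, 0.5] grip_width: 0.0341 
-80 38 [-82.  74. -76.] [-24. 170. -70.]
-70 105 [-84.  72. -70.] [-24. 168. -60.]
-60 119 [-83.  72. -60.] [-22. 168. -50.]
-50 147 [-84.  72. -50.] [-24. 169. -40.]
-40 179 [-83.  73. -40.] [-24. 171. -30.]
-30 214 [-83.  74. -30.] [-23. 173. -21.]
-20 93 [-79.  73. -19.] [-18. 135. -10.]
-10 86 [-71.  73. -10.] [-18. 128.  -0.]
0 82 [-73.  74.   0.] [-18. 123.  10.]
10 80 [-72.  74.  11.] [-20. 169.  20.]
20 114 [-71.  75.  20.] [-18. 166.  29.]
30 64 [-72. 114.  31.] [-32. 128.  39.]
40 7 [-64. 112.  40.] [-33. 123.  41.]
handle [  1. 118.  31.] 302
68 px [205. 139.] med [0.5196 0.4205 0.1129] rect [521.2 422.1] [23.3 45.7] 67.1
195 px [214. 142.] med [0.5484 0.4136 0.0993] rect [534.1 418.4] [107.7  69.3] 68.1
52.0 [0.5591 0.1476 0.32  ] [ 7.700e-02  3.138e+00 -3.000e-03] F [0.4 2.3 0.2] w 0.034 0.0
[[-0.999, 0.049, 0.002], [0.049, 0.999, -0.002], [-0.003, -0.002, -1.0]]
```

Caddy_a is seated: its front is at x = -83 over its full height and its handle top is at z = 39. Next is caddy_c.

```bash
python3 -c "
from h import *
plan([.525,.419,.23],156)"; python3 -m jog '[{"x":0,"y":4,"z":0,"rx":0,"ry":0,"rz":5},{"x":0,"y":4,"z":0,"rx":0,"ry":0,"rz":5},{"x":0,"y":4,"z":0,"rx":0,"ry":0,"rz":5},{"x":0,"y":4,"z":0,"rx":0,"ry":0,"rz":6},{"x":0,"y":4,"z":1,"rx":0,"ry":0,"rz":0},{"x":0,"y":4,"z":2,"rx":0,"ry":0,"rz":0},{"x":0,"y":0,"z":3,"rx":0,"ry":0,"rz":0},{"x":0,"y":0,"z":0,"rx":0,"ry":0,"rz":0}]' 0.45 >/dev/null; python3 -c "
from h import *
plan([.522,.421,.2],156)
c=snap('wrist','w15.png'); b=[.4,.65,.3,.55]
blobs(c,.108,.125,b,40);blobs(c,.09,.104,b,40)"
```

```text
turn [-0.09  0.17 21.19] shift after [14.16 23.41  9.  ]
turn [-0.33 -0.05 -0.05] shift after [11.28  0.22  5.52]
987 px [291.  58.] med [0.52   0.4265 0.1137] rect [520.6 426.5] [14.  45.5] 69.0
3298 px [294. 104.] med [0.554  0.4144 0.0992] rect [552.9 414.4] [100.5  28.3] 69.0
```

```bash
python3 -m jog '[{"x":4,"y":0,"z":1,"rx":0,"ry":0,"rz":-3},{"x":4,"y":0,"z":2,"rx":0,"ry":0,"rz":0},{"x":3.3,"y":0.6,"z":2.5,"rx":0,"ry":0,"rz":0},{"x":0,"y":0,"z":0,"rx":0,"ry":0,"rz":0},{"x":0,"y":0,"z":0,"rx":0,"ry":0,"rz":0}]' 0.45 >/dev/null; python3 -c "
from h import *
plan([.5206,.4265,.081],159)
c=snap('wrist','w16.png'); b=[.4,.65,.3,.55]
blobs(c,.108,.125,b,40);blobs(c,.09,.104,b,40)"
```

```text
turn [ 0.05  0.24 -0.16] shift after [ 0.46  0.34 12.42]
1003 px [287. 202.] med [0.5186 0.4272 0.1137] rect [519.5 426.8] [13.5 45.1] 69.2
48 px [286. 171.] med [0.4991 0.4346 0.0984] rect [499.9 433.9] [13.2  3.5] 77.0
3320 px [286. 238.] med [0.5528 0.4126 0.0991] rect [553.4 414.2] [100.   27.7] 69.4
```

```bash
f(){ sed -n '1,6p'|tr '\n' ' '; echo; }
python3 -m jog '[{"x":0.5,"y":0.4,"z":3.5,"rx":0,"ry":0,"rz":-0.3},{"x":0,"y":0,"z":3.5,"rx":0,"ry":0,"rz":0},{"x":0,"y":0,"z":3.5,"rx":0,"ry":0,"rz":0},{"x":0,"y":0,"z":1.9,"rx":0,"ry":0,"rz":0},{"x":0,"y":0,"z":0,"rx":0,"ry":0,"rz":0}]' 0.45|f; python3 -m jog '[{"x":0,"y":0,"z":0,"rx":0,"ry":0,"rz":0},{"x":0,"y":0,"z":0,"rx":0,"ry":0,"rz":0},{"x":0,"y":0,"z":0,"rx":0,"ry":0,"rz":0},{"x":0,"y":0,"z":0,"rx":0,"ry":0,"rz":0}]' 0|f; python3 -m jog '[{"x":0,"y":0,"z":-2,"rx":0,"ry":0,"rz":0},{"x":0,"y":0,"z":-4,"rx":0,"ry":0,"rz":0},{"x":0,"y":0,"z":-5,"rx":0,"ry":0,"rz":0},{"x":0,"y":0,"z":-5,"rx":0,"ry":0,"rz":0},{"x":0,"y":0,"z":-5,"rx":0,"ry":0,"rz":0},{"x":0,"y":0,"z":-2,"rx":0,"ry":0,"rz":0},{"x":0,"y":0,"z":0,"rx":0,"ry":0,"rz":0}]'|f; python3 -c "
from h import *
for y in (0,-.03): steps([(-130,80,-15)],y)"
```

```text
time: 54.35 tool_pos: [0.5196, 0.4266, 0.0787] ee_rot: [0.568, 3.089, -0.004] ft_force: [0.0, 0.6, -0.1] grip_width: 0.0384 finger_force: 0.0 
time: 54.85 tool_pos: [0.5195, 0.4278, 0.0808] ee_rot: [0.566, 3.087, 0.0] ft_force: [-1.1, -2.3, 6.4] grip_width: 0.0132 finger_force: 61.3 
time: 55.72 tool_pos: [0.5185, 0.4285, 0.312] ee_rot: [0.565, 3.087, 0.003] ft_force: [-0.1, 0.9, -3.5] grip_width: 0.0133 finger_force: 60.0 
(-130, 80, -15) at [ 0.556 -0.01   0.303] shift cm [-19.07 -39.71   0.86] turn [  0.12   0.21 -17.75]
(-130, 80, -15) at [ 0.555 -0.04   0.303] shift cm [-19.98 -42.57   0.86] turn [  0.12   0.21 -17.75]
```

```bash
python3 -m jog '[{"x":-2.4,"y":-5,"z":0,"rx":0,"ry":0,"rz":0},{"x":-2.4,"y":-5,"z":0,"rx":0,"ry":0,"rz":0},{"x":-2.4,"y":-5,"z":0,"rx":0,"ry":0,"rz":0},{"x":-2.4,"y":-5,"z":0,"rx":0,"ry":0,"rz":0},{"x":-2.4,"y":-5,"z":0,"rx":0,"ry":0,"rz":0},{"x":-2.4,"y":-5,"z":0,"rx":0,"ry":0,"rz":0},{"x":-2.4,"y":-5,"z":0,"rx":0,"ry":0,"rz":0},{"x":-2.3,"y":-4.7,"z":0,"rx":0,"ry":0,"rz":0}]' >/dev/null;  python3 -m jog '[{"x":0,"y":0,"z":0,"rx":0,"ry":0,"rz":-9},{"x":0,"y":0,"z":0,"rx":0,"ry":0,"rz":-8.8},{"x":0,"y":0,"z":0,"rx":0,"ry":7,"rz":0},{"x":0,"y":0,"z":0,"rx":0,"ry":7,"rz":0},{"x":0,"y":0,"z":0,"rx":0,"ry":7,"rz":0},{"x":0,"y":0,"z":0,"rx":0,"ry":0,"rz":0},{"x":0,"y":0,"z":0,"rx":0,"ry":0,"rz":0}]'; python3 -c "
from h import *
W=[(-50,15,6),(-10,5,6),(-6,-6,5),(-2,-14,1),(-1,-17,0)]
steps(W,0.,hx=.0005,hz=.0808);print(bot.read_state()['q'])"
```

```text
time: 57.6
tool_pos: [0.5562, -0.0108, 0.3096]
ee_rot: [-0.071, -2.777, -0.012]
ft_force: [-0.5, -0.2, -2.7]
grip_width: 0.0133
finger_force: 60.6
(-50, 15, 6) at [ 0.628 -0.014  0.234] shift cm [-9.37  0.04  4.48] turn [-0.08  0.17  0.04]
(-10, 5, 6) at [ 0.664 -0.016  0.214] shift cm [-4.08 -0.    0.58] turn [0. 0. 0.]
(-6, -6, 5) at [ 0.664 -0.016  0.202] shift cm [-0.48  0.    1.14] turn [ 0. -1.  0.]
(-2, -14, 1) at [ 0.663 -0.016  0.19 ] shift cm [-0.34  0.    1.11] turn [ 0. -4. -0.]
(-1, -17, 0) at [ 0.663 -0.016  0.187] shift cm [-0.07 -0.    0.38] turn [-0. -1. -0.]
[ 0.3500688   0.63895295 -0.72578087  1.22150972  0.27665795  1.76383258
  1.18437851]
```

```bash
f(){ sed -n '1,6p'|tr '\n' ' '; echo; }
python3 -m jog '[{"x":-2.4,"y":0,"z":1,"rx":0,"ry":0,"rz":0},{"x":-2.4,"y":0,"z":1.1,"rx":0,"ry":0,"rz":0},{"x":-2.3,"y":0,"z":1.2,"rx":0,"ry":0,"rz":0},{"x":-2.3,"y":0,"z":1.2,"rx":0,"ry":0,"rz":0},{"x":0,"y":0,"z":0,"rx":0,"ry":0,"rz":0},{"x":0,"y":0,"z":0,"rx":0,"ry":0,"rz":0}]'|f; python3 -c "
from h import *
W=[(-10,5,6),(-6,-6,5),(-2,-14,1),(-1,-17,0)]
steps(W,0.,hx=.0005,hz=.0808);print(bot.read_state()['q'])"
```

```text
time: 58.35 tool_pos: [0.6276, -0.0149, 0.2361] ee_rot: [-0.072, -2.778, -0.011] ft_force: [0.0, 0.1, -2.4] grip_width: 0.0132 finger_force: 60.7 
(-10, 5, 6) at [ 0.664 -0.016  0.214] shift cm [-4.15  0.07  0.75] turn [-0.08  0.21  0.02]
(-6, -6, 5) at [ 0.664 -0.016  0.202] shift cm [-0.48  0.    1.14] turn [ 0. -1.  0.]
(-2, -14, 1) at [ 0.663 -0.016  0.19 ] shift cm [-0.34  0.    1.11] turn [ 0. -4. -0.]
(-1, -17, 0) at [ 0.663 -0.016  0.187] shift cm [-0.07 -0.    0.38] turn [-0. -1. -0.]
[ 0.29177643  0.79776165 -0.69117107  1.10117307  0.35081074  1.73268969
  1.19617843]
```

```bash
f(){ sed -n '1,6p'|tr '\n' ' '; echo; }
python3 -m jog '[{"x":-1.4,"y":0,"z":0.2,"rx":0,"ry":0,"rz":0},{"x":-1.4,"y":0,"z":0.2,"rx":0,"ry":0,"rz":0},{"x":-1.3,"y":0.1,"z":0.3,"rx":0,"ry":0,"rz":0},{"x":0,"y":0,"z":0,"rx":0,"ry":0,"rz":0},{"x":0,"y":0,"z":0,"rx":0,"ry":0,"rz":0}]'|f; python3 -m jog '[{"x":-0.2,"y":0,"z":0.6,"rx":0,"ry":-0.5,"rz":0},{"x":-0.3,"y":0,"z":0.6,"rx":0,"ry":-0.5,"rz":0},{"x":0,"y":0,"z":0,"rx":0,"ry":0,"rz":0}]'|f; python3 -c "
from h import *
steps([(-6,-6,5),(-2,-14,1),(-1,-17,0)],0.,hx=.0005,hz=.0808)"
```

```text
time: 58.98 tool_pos: [0.6639, -0.0159, 0.2124] ee_rot: [-0.072, -2.776, -0.011] ft_force: [0.3, 0.1, -10.0] grip_width: 0.0132 finger_force: 59.7 
time: 59.35 tool_pos: [0.6642, -0.0161, 0.2003] ee_rot: [-0.073, -2.794, -0.011] ft_force: [1.2, -0.3, -2.9] grip_width: 0.0136 finger_force: 60.8 
(-6, -6, 5) at [ 0.664 -0.016  0.202] shift cm [ 0.07  0.   -0.16] turn [-0.09  0.12 -0.01]
(-2, -14, 1) at [ 0.663 -0.016  0.19 ] shift cm [-0.34  0.    1.11] turn [ 0. -4. -0.]
(-1, -17, 0) at [ 0.663 -0.016  0.187] shift cm [-0.07 -0.    0.38] turn [-0. -1. -0.]
```

```bash
f(){ sed -n '1,6p'|tr '\n' ' '; echo; }
python3 -m jog '[{"x":-0.1,"y":0,"z":0.5,"rx":0,"ry":-2,"rz":0},{"x":-0.1,"y":0,"z":0.4,"rx":0,"ry":-2,"rz":0},{"x":0,"y":0,"z":0,"rx":0,"ry":0,"rz":0}]'|f
python3 -m jog '[{"x":-0.1,"y":0,"z":0.3,"rx":0,"ry":-1,"rz":0},{"x":0,"y":0,"z":0,"rx":0,"ry":0,"rz":0}]'|f
python3 -m jog '[{"x":0,"y":0,"z":0.2,"rx":0,"ry":0,"rz":0},{"x":0,"y":0,"z":0,"rx":0,"ry":0,"rz":0}]'|f; python3 -c "
from h import *
steps([(-1,-17,0)],0.,hx=.0005,hz=.0808)"
```

```text
time: 59.72 tool_pos: [0.6638, -0.0159, 0.1921] ee_rot: [-0.075, -2.866, -0.009] ft_force: [3.4, 0.0, -1.7] grip_width: 0.0131 finger_force: 61.1 
time: 59.98 tool_pos: [0.6643, -0.016, 0.1884] ee_rot: [-0.076, -2.883, -0.008] ft_force: [5.9, -0.1, -0.1] grip_width: 0.0131 finger_force: 61.3 
time: 60.22 tool_pos: [0.6642, -0.0159, 0.1872] ee_rot: [-0.076, -2.884, -0.008] ft_force: [4.9, -0.7, 4.9] grip_width: 0.0132 finger_force: 62.1 
(-1, -17, 0) at [ 0.663 -0.016  0.187] shift cm [ 0.1  -0.02  0.09] turn [-0.05  0.29 -0.04]
```

Same signature as the first caddy. I'll release, retreat well clear, and check everything.

```bash
f(){ sed -n '1,6p'|tr '\n' ' '; echo; }
python3 -m jog '[{"x":0,"y":0,"z":0,"rx":0,"ry":0,"rz":0},{"x":0,"y":0,"z":0,"rx":0,"ry":0,"rz":0},{"x":0,"y":0,"z":0,"rx":0,"ry":0,"rz":0},{"x":0,"y":0,"z":0,"rx":0,"ry":0,"rz":0}]' 0.4|f
python3 -m jog '[{"x":0,"y":0,"z":-2,"rx":0,"ry":0,"rz":0},{"x":0,"y":0,"z":-3,"rx":0,"ry":0,"rz":0},{"x":0,"y":0,"z":-3,"rx":0,"ry":0,"rz":0},{"x":2,"y":0,"z":-3,"rx":0,"ry":0,"rz":0},{"x":4,"y":0,"z":-1,"rx":0,"ry":-5,"rz":0},{"x":4,"y":0,"z":-1,"rx":0,"ry":-5,"rz":0},{"x":4,"y":0,"z":0,"rx":0,"ry":-5,"rz":0},{"x":4,"y":0,"z":0,"rx":0,"ry":0,"rz":0}]'|f
python3 -m jog '[{"x":4,"y":0,"z":0,"rx":0,"ry":0,"rz":0},{"x":4,"y":3,"z":0,"rx":0,"ry":0,"rz":0},{"x":2,"y":5,"z":0,"rx":0,"ry":0,"rz":0},{"x":0,"y":5,"z":0,"rx":0,"ry":0,"rz":0},{"x":0,"y":0,"z":0,"rx":0,"ry":0,"rz":0}]'|f; python3 -c "
from h import *
c=snap('scene','s17.png');W=cloud(c)
L=Rc.inv().apply(W.reshape(-1,3)-O)*1000
for y in (0,125):
  q=L[(abs(L[:,1]-y)<60)&(L[:,0]>-130)&(L[:,0]<-17)]
  print(y)
  for z in range(-90,60,20):
    k=q[(q[:,2]>=z)&(q[:,2]<z+20)]
    if len(k)>5: print(z,len(k),np.round(np.percentile(k,3,axis=0)),np.round(np.percentile(k,97,axis=0)))
blobs(c,.112,.14,[.55,.6,-.2,-.1],5)
cv2.imwrite('pics/s17c.png',cv2.resize(c['image'][100:310,150:400],None,fx=2.8,fy=2.8)[...,::-1])"
```

```text
time: 60.72 tool_pos: [0.6626, -0.0159, 0.1859] ee_rot: [-0.075, -2.88, -0.007] ft_force: [-0.8, 0.5, -0.2] grip_width: 0.0339 finger_force: 0.0 
time: 61.72 tool_pos: [0.516, -0.0078, 0.3386] ee_rot: [0.081, 3.136, -0.005] ft_force: [0.0, -0.4, 1.1] grip_width: 0.0343 finger_force: 0.0 
time: 62.35 tool_pos: [0.4243, 0.1309, 0.3379] ee_rot: [0.07, 3.138, -0.0] ft_force: [-0.2, 0.2, -0.7] grip_width: 0.0343 finger_force: 0.0 
0
-90 50 [-83. -52. -75.] [-25.  47. -70.]
-70 244 [-84. -53. -69.] [-22.  43. -51.]
-50 318 [-84. -52. -49.] [-23.  47. -31.]
-30 425 [-83. -51. -30.] [-24.  46. -12.]
-10 179 [-72. -50.  -9.] [-21.   2.   9.]
10 233 [-71. -50.  11.] [-18.  44.  28.]
30 90 [-72. -10.  30.] [-29.   5.  42.]
125
-90 25 [-82.  75. -74.] [-66. 167. -71.]
-70 149 [-84.  73. -70.] [-39. 172. -51.]
-50 303 [-84.  73. -49.] [-23. 169. -30.]
-30 317 [-83.  73. -30.] [-23. 171. -11.]
-10 154 [-72.  75.  -9.] [-21. 126.  10.]
10 199 [-72.  75.  11.] [-18. 166.  29.]
30 71 [-73. 112.  31.] [-32. 127.  41.]
51 px [305. 246.] med [ 0.5758 -0.1461  0.1295] rect [ 578.  -144.3] [18.5 14. ] 74.1
```

View pics/s17c.png

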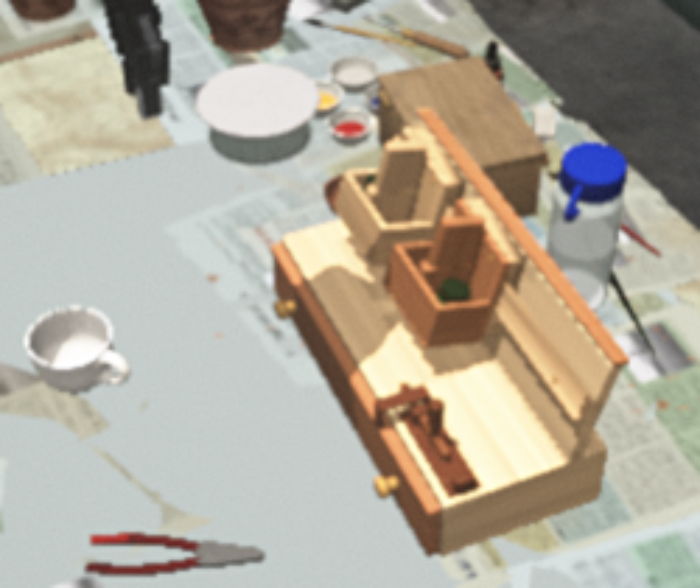

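Both caddies hang square in the groove, at (405,195) and (450,275) in the crop. The drawer is shut, the bolt is through the staple at (400,395), and no third caddy is on the bench.

```bash
python3 -c "
from station import bot
print(bot.hand_in())"
```

```text
the job is handed in; nothing more can be done
None
```

The job is handed in: three stones in the drawer, drawer shut, bolt thrown its full 42 mm through the staple, and caddy_a and caddy_c hung square on the cleat (no third caddy found). Two caveats: the bolt never clearly bound (it ran on the first push, so I drew it back and made three strokes before throwing it), and joint 6 briefly read 1.964 against its listed 1.96 limit.

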